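Sanitize the chew bones before the walk

TASK

Run the dog's chew bones through the UV sanitizer: first slide the timer grip all the way to its off end (red dot), then slide the cover fully open, lay every coral bone flat inside the tub, slide the cover fully shut, and last set the timer grip level with the yellow pointer. The timer must stay off as long as the cover is open. Leave all the other things where they are, and let go at the end.

Things in the scene. Friction and masses are not known exactly. Their poses are not given: they have to be found in the camera images.
- sanitizer: white UV toy sanitizer, fixed, 367 mm deep (its x, away from the robot) x 227 (y) x 60 high; origin on the underside, 180 mm behind its front face. Front to back: flat control ledge 70 mm deep with the timer slider, open-topped tub, flat housing 150 mm deep over which the cover slides when opened. All tops at 60 mm; cover guides along the side edges look 9 mm higher.
- tub (a point): centre of the tub's inner floor, 6 mm above the shelf top, 36.5 mm in front of the sanitizer's origin; axes as the sanitizer's. Inside the tub measures 135 mm (x) by 215 mm (y), 54 mm deep, walls 6 mm. Four bones fit side by side, each lying along x.
- cover (a joint): how far the grey flat cover of the tub is slid open, m: 0 = closed, 0.145 = fully open (towards the back, sanitizer's +x). Cover 144 x 219 x 6 mm, top at 67 mm; about 2 N to slide.
- cover_handle (a point): middle of the top of the cover's blue upright handle rib: 14 mm thick (sanitizer's x), 70 mm long (y), 38 mm tall above the cover; moves with the cover. Its top is 105 mm above the shelf top.
- timer (a joint): position of the timer slider grip, m: 0 = off end (sanitizer's -y end, the robot's right, red dot), grows to 0.12 along the sanitizer's +y; about 1.5 N to slide.
- timer_top (a point): middle of the top of the black timer slider grip: 20 mm (x) by 22 mm (y), 34 mm tall above the ledge, top at 96 mm above the shelf top, a white line across it; moves with the slider.
- mark (a point): the yellow pointer on the scale, in front of the slider's track (26 mm towards the robot from the grip's line), its tip pointing at the track; flat, 5 mm high, far too stiff to be pushed by accident; leave it be. The timer is set when the grip's middle is level with it along the sanitizer's y.
- bone1: coral hard-silicone chew bone, 110 mm long (its own x), 46 mm wide over the knobbed ends (its y), 26 mm thick (its z); straight shaft 20 mm wide and 22 mm thick between the knobs, free over the middle 55 mm. Origin at its middle, 13 mm above what it lies on. 90 g. May be absent.
- bone2: coral hard-silicone chew bone, 110 mm long (its own x), 46 mm wide over the knobbed ends (its y), 26 mm thick (its z); straight shaft 20 mm wide and 22 mm thick between the knobs, free over the middle 55 mm. Origin at its middle, 13 mm above what it lies on. 90 g. May be absent.
- bone3: coral hard-silicone chew bone, 110 mm long (its own x), 46 mm wide over the knobbed ends (its y), 26 mm thick (its z); straight shaft 20 mm wide and 22 mm thick between the knobs, free over the middle 55 mm. Origin at its middle, 13 mm above what it lies on. 90 g. May be absent.
- bone4: coral hard-silicone chew bone, 110 mm long (its own x), 46 mm wide over the knobbed ends (its y), 26 mm thick (its z); straight shaft 20 mm wide and 22 mm thick between the knobs, free over the middle 55 mm. Origin at its middle, 13 mm above what it lies on. 90 g. May be absent.
- carabiner: bystander: aluminium carabiner lying flat, 88 x 54 x 10 mm, origin under its middle
- flashlight: bystander: white plastic flashlight lying along its x, 147 mm long, 46 mm across its head, origin under its middle
- canister: bystander: stainless treat canister, 94 mm across, 135 mm tall, origin under its middle
- chew_ring: bystander: blue plastic chew ring lying flat, 80 mm across, 18 mm high, origin under its middle; does not go in the sanitizer
- dish: bystander: white ceramic key dish, 120 mm across, 35 mm high, origin under its middle
- balm: bystander: amber jar of paw balm, 60 mm across, 90 mm tall, origin under its middle
- brush: bystander: brush lying along its x, about 200 mm long, origin under its middle
There are look-alikes about, which are no part of the job. Leave any black or turquoise look-alike of the bone4 alone.

How it is judged:
By the outcome, as a careful person would: the job done as asked, in the order asked, and still so for the second after the job is handed in, with the robot touching nothing.
Of bone1, bone2, bone3, bone4 only 2 to 4 are there at a start; the rules pass over those that are not, and their reading is None.
At some moment in a run one of bone1, bone2, bone3, bone4 may be knocked a few centimetres aside while the robot is not near it.
Once in a run the grip may slacken for a moment while it holds something.
It also fails if it takes over 210 s, if anything falls off the work surface, if the arm or the gripper's body presses on something with over 40 N, if the wrist force passes 120 N, or if a joint passes its speed limit or range.

ROBOT

A 6-joint arm with a two-finger parallel gripper is mounted at the origin on the work surface. World frame = base frame: x ahead of the robot, y to its left, z up, the work surface at z = 0. Lengths are in m, angles in rad, forces in N, time in s.
With the tool pointing down it reaches from about 0.35 to 0.725 m from the base axis. Payload 4.3 kg.
Tool frame: the origin (TCP) lies midway between the tips of the shut fingers; the grasp point (between the pads) lies 19 mm behind it; x points along the fingers, z is the direction in which the jaws open and shut, and the axes are right-handed (so a half turn about x gives the same grasp; the last joint's range is limited). The gripper opens to 85 mm and grips with 20 to 120 N. Pads are 22 mm wide; open, the fingers measure 114 mm over their backs; the gripper's body (76 mm by 85 mm) begins 54 mm behind the grasp point. The pads swing forward as they close: fully open they stand 13 mm farther back than shut.
Start: joints at [-1.459, 0.377, 0.081, 1.274, 0, 1.46], TCP at [0.126, -0.561, 0.231] pointing down, gripper open.
Joint ranges: [-2.72, 2.72], [-0.84, 1.66], [-1.02, 1.22], [-1.77, 2.12], [-1.37, 1.28], [-3.14, 3.14]. Speed limits (rad/s): [2.57, 2.57, 3.14, 3.14, 3.14, 3.14].

INTERFACE

Orientations are given as a unit quaternion [x, y, z, w].
In Python, from rig import telemetry, imaging, finish_job, spot_in, outline_of gives the robot as it stands. The module is installed in compiled form; this text tells all that it offers.
- The arm moves only by the shell command python3 -m inch 'ROWS' [FORCE]. ROWS is JSON, a list of rows, each a list of 3 entries, a list of its own where there are three numbers: the closure, from 0 (fully open) to 1 (shut), then the shift along the tool's x, y, z in cm, then the turn, a rotation vector about the tool's x, y, z in rad. In form: [[hand, [x, y, z], [rx, ry, rz]], ...]. A call has 1 to 12 rows; each row shifts and turns the commanded pose from where the row before left it, along the tool's axes as they then stand; what a row does not reach is not made up. A row lasts 1/8 s, in which the tool goes at most 62.5 mm and 10.7 degrees, less where a joint would pass 70% of its speed; a pose out of reach is approached as far as the arm can. A call with a gripper value outside its range is refused whole. The fingers move at their own pace and stop on an object; FORCE is the grip in N (left out, the last holds). Time passes only in rows, so rows that do not move let the fingers close. It gives the time, the measured TCP pose, the force and the opening at its end, in the units of the state.
- telemetry.sense(): the state, without advancing time (a new reading comes with each control period).
- imaging.capture(name): name is "scene" or "top" or "wrist"; returns (picture, depth): 420x560x3 uint8, red, green, blue; 420x560 float32, m along the optical axis (not along the pixel's ray), 0 where there is no reading.
- imaging.camera_info(name): a dict with "camera_matrix" (3x3 intrinsics, pixels), "dist" ([k1, k2, p1, p2, k3] as OpenCV has them; the pictures are not rectified), "rvec" (rotation vector, rad) and "tvec" (3), from world to camera coordinates, as OpenCV has them; the wrist camera has in their place "mount" (4x4, takes a point from camera to tool coordinates, whose origin is the TCP and whose axes are the tool frame's). Camera axes: x right, y down, z forward; pixel columns grow to the right and rows downward; lengths in m; the calibration is good to about 2 mm. A picture is of the moment at which its call begins: read the wrist's pose just before it. camera_info takes no time and is no camera call.
- finish_job(): hands the job in, once; it reports no verdict.
Trained networks look in the newest picture that a camera, given by its name, has taken for a name from the list of things; names that differ only in an ending like _2 or _b are one class to them, and where a whole thing is asked for, a point or a joint stands for the part that bears it (a point fixed in the world has none). Each returns a list of dicts, best first, with "conf" (0 to 1); they miss things now and then, are a little off and sometimes report something else, mostly with a low value. They report only what shows in the picture. A call takes as long as a camera call. They do not tell look-alikes from the thing itself.
- spot_in(thing, camera): "pixel" ([column, row] in pixels, amid what is visible of it).
- outline_of(thing, camera): "region" (420x560 bool, what is visible of it) and "pixel" ([column, row] in pixels, amid what is visible of it).
The state is a dict: "time": time; "joint_pos": joint angles; "qvel": joint speeds; "effort": joint torques, N m; "position": TCP position; "ee_rot": TCP orientation; "ft_force": force on the tool from outside, world axes, zero at the start; "ft_torque": the same for the moment, N m; "grip_width": finger opening in m.
Only numpy, scipy, OpenCV 4.12 (cv2) and the standard library are available. Lean on these libraries where they do the work, as an engineer would, in place of code of your own. Each camera call takes 0.05 s, during which the arm holds its last target.

## Working session

There is one attempt and no reset: what is moved stays moved. The work goes in short steps, Python scripts to look and compute and a shell command to move; the robot and the scene stay as the last step left them, time stands still between calls to the robot, and variables do not carry over. Pictures are saved under pics/ and viewed, and the job is handed in when it is done.

```bash
mkdir -p pics; ls
python3 - <<'E'
from rig import telemetry, imaging
import cv2
s=telemetry.sense(); print({k:(v if isinstance(v,float) else [round(float(x),3) for x in v]) for k,v in s.items()})
for n in ["scene","top","wrist"]:
    p,d=imaging.capture(n); cv2.imwrite(f"pics/{n}0.png",cv2.cvtColor(p,cv2.COLOR_RGB2BGR)); print(n,imaging.camera_info(n))
E
```

```text
pics
{'time': 0.0, 'joint_pos': [-1.459, 0.378, 0.08, 1.274, 0.0, 1.461], 'qvel': [0.002, 0.0, 0.0, -0.0, 0.002, -0.0], 'effort': [-0.001, -46.36, 26.988, 0.021, -0.0, 0.0], 'position': [0.126, -0.56, 0.23], 'ee_rot': [0.442, 0.553, -0.441, 0.552], 'ft_force': [1.237, 0.182, 1.506], 'ft_torque': [-0.028, -0.007, -0.035], 'grip_width': 0.08545667558527603}
scene {'camera_matrix': array([[407.49201249,   0.        , 278.81746313],
       [  0.        , 407.49201249, 215.09146595],
       [  0.        ,   0.        ,   1.        ]]), 'dist': array([-0.07944649,  0.        ,  0.        ,  0.        ,  0.        ]), 'rvec': array([ 1.17431251,  2.22500036, -1.05551296]), 'tvec': array([ 0.2369636 , -0.20535174,  1.78191896])}
top {'camera_matrix': array([[474.6443343 ,   0.        , 283.58629794],
       [  0.        , 474.6443343 , 209.76741456],
       [  0.        ,   0.        ,   1.        ]]), 'dist': array([-0.00514056,  0.        ,  0.        ,  0.        ,  0.        ]), 'rvec': array([ 2.11684024, -2.15746274,  0.13956222]), 'tvec': array([0.06448047, 0.51825808, 1.38578835])}
wrist {'camera_matrix': array([[316.27897888,   0.        , 276.18409615],
       [  0.        , 316.27897888, 207.49916228],
       [  0.        ,   0.        ,   1.        ]]), 'dist': array([-0.05795673,  0.        ,  0.        ,  0.        ,  0.        ]), 'mount': array([[ 6.54117700e-04, -2.91723018e-01,  9.56502615e-01,
        -1.43310361e-01],
       [-3.06001355e-04, -9.56502834e-01, -2.91722875e-01,
         7.48375564e-02],
       [ 9.99999739e-01, -1.01870001e-04, -7.14933072e-04,
         1.84494667e-04],
       [ 0.00000000e+00,  0.00000000e+00,  0.00000000e+00,
         1.00000000e+00]])}
```

View pics/scene0.png

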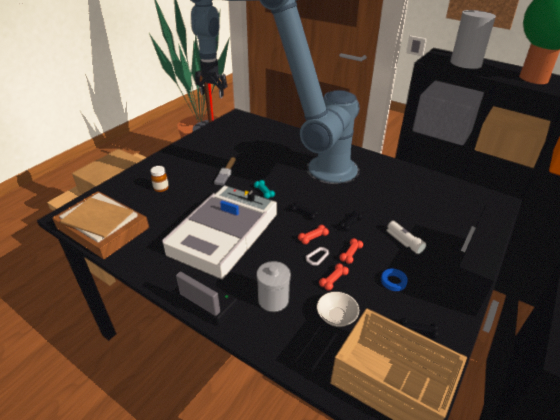

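View pics/top0.png

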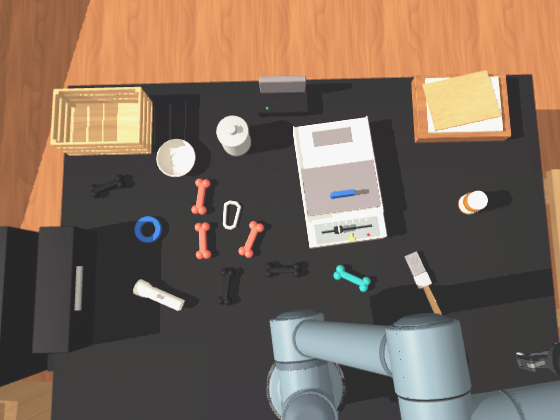

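View pics/wrist0.png

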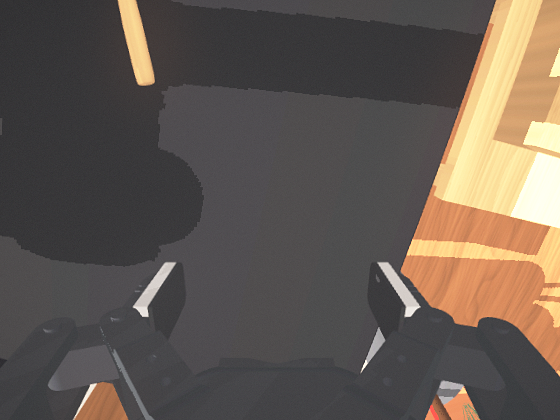

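```bash
cat > h.py <<'E'
from rig import telemetry, imaging, spot_in, outline_of
import numpy as np, cv2
from scipy.spatial.transform import Rotation as R
def cap(n):
    s=telemetry.sense(); p,d=imaging.capture(n); ci=imaging.camera_info(n)
    if n=="wrist":
        T=np.eye(4);T[:3,:3]=R.from_quat(s["ee_rot"]).as_matrix();T[:3,3]=s["position"]
        C=T@np.array(ci["mount"])
    else:
        M=np.eye(4);M[:3,:3]=cv2.Rodrigues(np.array(ci["rvec"]))[0];M[:3,3]=ci["tvec"];C=np.linalg.inv(M)
    return dict(p=p,d=d,K=np.array(ci["camera_matrix"]),D=np.array(ci["dist"]),C=C,n=n)
def save(v,name,box=None,k=1):
    im=cv2.cvtColor(v["p"],cv2.COLOR_RGB2BGR)
    if box: im=im[box[1]:box[3],box[0]:box[2]]
    im=cv2.resize(im,None,fx=k,fy=k,interpolation=cv2.INTER_CUBIC); cv2.imwrite(f"pics/{name}.png",im)
def rays(v,px):
    u=cv2.undistortPoints(np.array(px,float).reshape(-1,1,2),v["K"],v["D"]).reshape(-1,2)
    return np.c_[u,np.ones(len(u))]
def onplane(v,px,z):
    r=rays(v,px)@v["C"][:3,:3].T; c=v["C"][:3,3]; return c+r*((z-c[2])/r[:,2])[:,None]
def bydepth(v,px):
    px=np.array(px).reshape(-1,2); q=np.round(px).astype(int); z=v["d"][q[:,1],q[:,0]]
    return (rays(v,px)*z[:,None])@v["C"][:3,:3].T+v["C"][:3,3]
def cloud(v,mask=None):
    if mask is None: mask=np.ones(v["d"].shape,bool)
    y,x=np.nonzero(mask&(v["d"]>0)); px=np.c_[x,y]; return px,bydepth(v,px)
def proj(v,P):
    M=np.linalg.inv(v["C"]); return cv2.projectPoints(np.array(P,float).reshape(-1,3),cv2.Rodrigues(M[:3,:3])[0],M[:3,3],v["K"],v["D"])[0].reshape(-1,2)
def coral(v):
    hsv=cv2.cvtColor(v["p"],cv2.COLOR_RGB2HSV); h,s,va=cv2.split(hsv)
    return ((h<8)|(h>174))&(s>120)&(va>110)
def bones(v,zs=0,amin=100):
    m=coral(v).astype(np.uint8); n,l,st,c=cv2.connectedComponentsWithStats(m); out=[]
    for i in range(1,n):
        if st[i,4]<amin: continue
        y,x=np.nonzero(l==i); P=onplane(v,np.c_[x,y],zs+0.018)[:,:2]
        (rc,wh,a)=cv2.minAreaRect((P*1000).astype(np.float32))
        b=cv2.boxPoints((rc,wh,a)); e=b[1]-b[0],b[2]-b[1]; L=max(e,key=np.linalg.norm)
        out.append((np.round(c[i]),st[i,4],np.round(np.array(rc)/1000,4),np.round(sorted(wh),1),round(float(np.arctan2(L[1],L[0]))%np.pi,3)))
    return out
E
python3 - <<'E'
from h import *
np.set_printoptions(suppress=True,precision=4)
v=cap("top"); save(v,"top_san",(280,105,400,260),4); save(v,"top_b",(180,165,380,305),4)
for b in bones(v): print(b)
for t in ["bone1","cover_handle","timer_top","sanitizer","mark","canister"]:
    for r in spot_in(t,"top")[:5]: print(t,r["pixel"],round(r["conf"],2),bydepth(v,r["pixel"]))
w=cap("scene"); save(w,"scene_san",(150,170,300,280),5)
print("scene"); 
for b in bones(w): print(b)
px,P=cloud(v); 
m=(abs(P[:,2]-0.06)<0.015)&(P[:,0]>.3)&(px[:,0]>280)&(px[:,0]<400); print(m.sum(),P[m].min(0),P[m].max(0))
E
```

```text
(array([201., 195.]), np.int32(258), array([0.5704, 0.3095]), array([ 46.6, 110.7]), 3.006)
(array([252., 239.]), np.int32(213), array([0.4352, 0.1558]), array([ 45.3, 111. ]), 2.734)
(array([203., 240.]), np.int32(246), array([0.434, 0.302]), array([ 43.2, 111.4]), 0.042)
bone1 [201.1, 240.2] 0.86 [[0.4339 0.3051 0.0242]]
bone1 [224.2, 283.7] 0.83 [[0.3031 0.2347 0.0275]]
bone1 [200.4, 196.1] 0.79 [[0.5696 0.309  0.0205]]
bone1 [353.6, 278.6] 0.78 [[ 0.3113 -0.1492  0.0214]]
bone1 [282.1, 270.5] 0.76 [[0.3389 0.0625 0.0246]]
cover_handle [342.2, 188.9] 0.94 [[ 0.5741 -0.1201  0.0663]]
timer_top [338.6, 226.9] 0.62 [[ 0.4581 -0.1026  0.0965]]
sanitizer [339.7, 183.4] 0.66 [[ 0.5907 -0.1133  0.0669]]
sanitizer [198.6, 195.6] 0.6 [[0.5699 0.3131 0.0279]]
sanitizer [342.5, 184.6] 0.58 [[ 0.5869 -0.1214  0.067 ]]
mark [198.8, 196.7] 0.59 [[0.5676 0.3136 0.0218]]
canister [231.7, 136.9] 0.93 [[0.7244 0.2002 0.1186]]
scene
(array([210., 101.]), np.int32(115), array([-0.2187, -0.9073]), array([ 18.1, 527.6]), 0.763)
(array([313., 234.]), np.int32(270), array([0.4395, 0.1573]), array([ 54.6, 112.2]), 2.733)
(array([351., 250.]), np.int32(263), array([0.439 , 0.3039]), array([ 45. , 119.6]), 0.041)
(array([334., 276.]), np.int32(318), array([0.5744, 0.3112]), array([ 46.4, 116.5]), 3.015)
8801 [ 0.4078 -0.2447  0.045 ] [0.8956 0.0567 0.0749]
```

View pics/top_san.png

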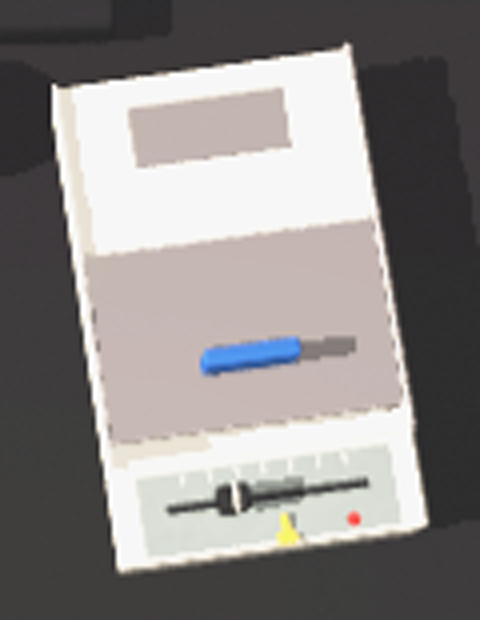

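View pics/top_b.png

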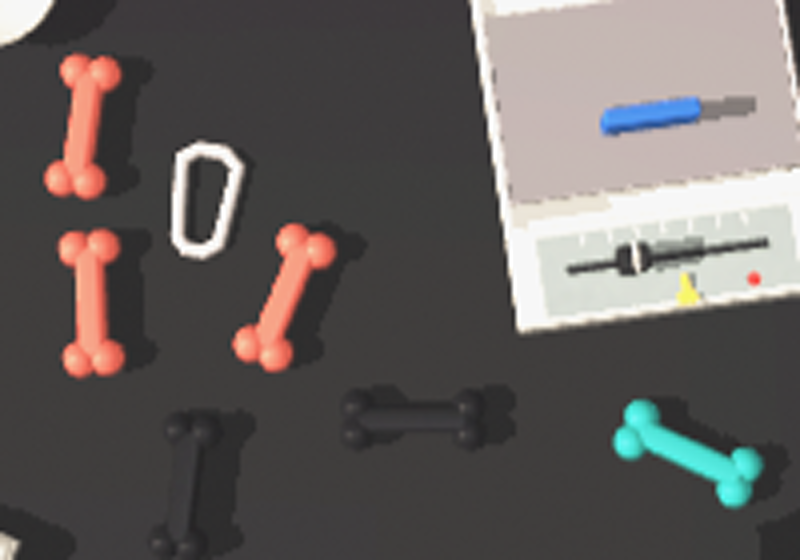

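View pics/scene_san.png

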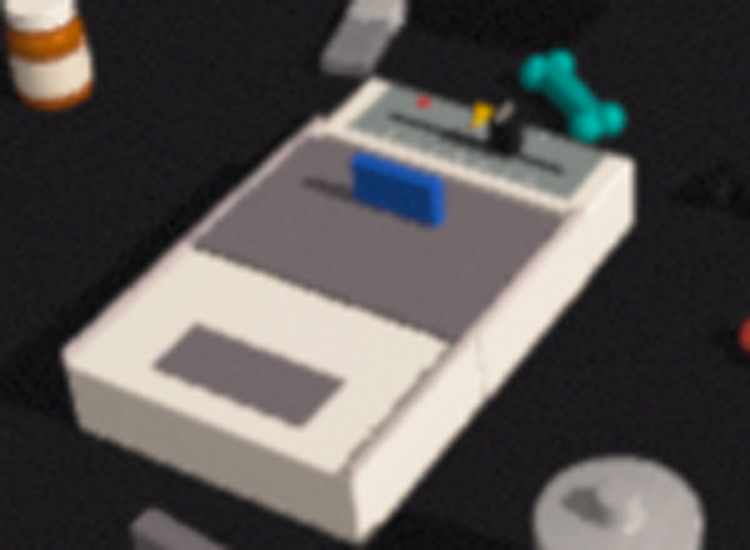

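Run:
```python
from h import *
np.set_printoptions(suppress=True,precision=4)
v=cap("top"); px,P=cloud(v)
m=(P[:,2]>0.05)&(P[:,2]<0.08)&(P[:,0]>.38)&(P[:,1]<0.1)&(P[:,1]>-.3)&(px[:,1]>110)&(px[:,1]<250)&(px[:,0]>285)&(px[:,0]<390)
rc,wh,a=cv2.minAreaRect((P[m][:,:2]*1000).astype(np.float32)); print(rc,wh,a); print(cv2.boxPoints((rc,wh,a)))
hsv=cv2.cvtColor(v["p"],cv2.COLOR_RGB2HSV); h,s,va=cv2.split(hsv)
box=np.zeros(h.shape,bool); box[110:250,285:390]=1
for n,mm,z in [("yellow",(h>20)&(h<35)&(s>120),.065),("red",((h<8)|(h>172))&(s>120),.061),("blue",(h>100)&(h<125)&(s>120),.105),("dark",(va<60),.096)]:
    y,x=np.nonzero(mm&box); Q=onplane(v,np.c_[x,y],z); print(n,len(x),x.mean(),y.mean(),Q.mean(0),Q.min(0),Q.max(0)); 
    if n in("blue",): print(cv2.minAreaRect((Q[:,:2]*1000).astype(np.float32)))
    if n=="yellow": print(np.c_[x,y,Q[:,:2]])
q,G=cloud(v,box); g=G[(G[:,2]>0.085)]; 
print("high",[ (np.round(c,3)) for c in g[::3]])
```

```text
(602.8922119140625, -111.61788940429688) (367.88616943359375, 227.84471130371094) 6.79176664352417
[[ 406.7673  -20.2483]
 [ 433.7125 -246.4941]
 [ 799.0171 -202.9875]
 [ 772.0719   23.2584]]
yellow 17 351.4117647058824 237.8235294117647 [ 0.4289 -0.1419  0.065 ] [ 0.4224 -0.1465  0.065 ] [ 0.4401 -0.1375  0.065 ]
[[351.     234.       0.4401  -0.1411]
 [351.     235.       0.4371  -0.141 ]
 [351.     236.       0.4342  -0.1409]
 [352.     236.       0.4342  -0.1438]
 [351.     237.       0.4313  -0.1408]
 [352.     237.       0.4312  -0.1437]
 [350.     238.       0.4284  -0.1377]
 [351.     238.       0.4284  -0.1406]
 [352.     238.       0.4283  -0.1436]
 [353.     238.       0.4283  -0.1465]
 [350.     239.       0.4255  -0.1376]
 [351.     239.       0.4255  -0.1405]
 [352.     239.       0.4254  -0.1434]
 [353.     239.       0.4254  -0.1463]
 [350.     240.       0.4226  -0.1375]
 [351.     240.       0.4226  -0.1404]
 [353.     240.       0.4224  -0.1462]]
red 7 368.0 234.28571428571428 [ 0.4386 -0.1911  0.061 ] [ 0.4365 -0.1941  0.061 ] [ 0.4424 -0.1881  0.061 ]
blue 139 34
[... 1820 characters left out ...]
.094]), array([ 0.547, -0.085,  0.087]), array([ 0.547, -0.093,  0.086]), array([ 0.464, -0.107,  0.097]), array([ 0.461, -0.096,  0.093]), array([ 0.461, -0.104,  0.097]), array([ 0.459, -0.09 ,  0.089]), array([ 0.458, -0.098,  0.097]), array([ 0.458, -0.107,  0.096]), array([ 0.455, -0.095,  0.096]), array([ 0.455, -0.103,  0.1  ]), array([ 0.455, -0.112,  0.094]), array([ 0.452, -0.098,  0.095]), array([ 0.452, -0.107,  0.093]), array([ 0.45 , -0.093,  0.089]), array([ 0.449, -0.1  ,  0.099]), array([ 0.449, -0.109,  0.095]), array([ 0.447, -0.095,  0.094]), array([ 0.447, -0.104,  0.094]), array([ 0.447, -0.113,  0.09 ]), array([ 0.444, -0.098,  0.095]), array([ 0.444, -0.106,  0.093])]
```

```bash
cat >> h.py <<'E'
A=0.1185; SO=np.array([0.5994,-0.112]); SX=np.array([np.cos(A),np.sin(A)]); SY=np.array([-np.sin(A),np.cos(A)])
def s2w(x,y): return SO+SX*x+SY*y
def w2s(p): d=np.array(p)[:2]-SO; return np.array([d@SX,d@SY])
def phi(Rm): return float(np.arctan2(Rm[1,2],Rm[0,2]))
def plan(wps):
    """wps: list of (x,y,z,phi or None); prints shift in cm in tool axes AFTER the turn, and turn"""
    s=telemetry.sense(); Rm=R.from_quat(s["ee_rot"]).as_matrix(); p=np.array(s["position"])
    print("t",round(s["time"],2),"pos",p.round(4),"phi",round(phi(Rm),4),"w",round(s["grip_width"],4),"down",Rm[:,0].round(3),"j",np.round(s["joint_pos"],2),"F",np.round(s["ft_force"],1))
    for x,y,z,f in wps:
        if f is None: Rn=Rm
        else: Rn=np.c_[[0,0,-1],[-np.sin(f),np.cos(f),0],[np.cos(f),np.sin(f),0]]
        rv=R.from_matrix(Rm.T@Rn).as_rotvec(); d=np.array([x,y,z])-p
        print(" turn",rv.round(4),"shift after turn cm",(Rn.T@d*100).round(2)," shift before",(Rm.T@d*100).round(2)); Rm=Rn;p=np.array([x,y,z])
E
python3 - <<'E'
from h import *
a=s2w(-.1433,.0265); print(a,s2w(-.145,-.06),s2w(-.046,0),s2w(.099,0),w2s([.4386,-.1911]))
plan([(a[0],a[1],.23,A+np.pi/2)]); plan([(a[0],a[1],.23,A-np.pi/2)])
E
```

```text
[ 0.45397204 -0.10262718] [ 0.46251024 -0.18872154] [ 0.55372259 -0.11743825] [ 0.69770572 -0.10029594] [-0.16902375 -0.05953504]
t 0.6 pos [ 0.1265 -0.561   0.2313] phi -1.349 w 0.0855 down [-0. -0. -1.] j [-1.46  0.38  0.08  1.27 -0.    1.46] F [0.8 0.5 0.9]
 turn [-3.0383e+00 -1.0000e-04  2.0000e-04] shift after turn cm [  0.13 -37.94  41.64]  shift before [  0.13  42.03 -37.51]
t 0.6 pos [ 0.1265 -0.561   0.2313] phi -1.349 w 0.0855 down [-0. -0. -1.] j [-1.46  0.38  0.08  1.27 -0.    1.46] F [0.8 0.5 0.9]
 turn [1.033e-01 1.000e-04 0.000e+00] shift after turn cm [  0.13  37.94 -41.64]  shift before [  0.13  42.03 -37.51]
```

```bash
python3 -m inch '[[0,[0,3.5,-3.13],[0,0,0]],[0,[0,3.5,-3.13],[0,0,0]],[0,[0,3.5,-3.13],[0,0,0]],[0,[0,3.5,-3.13],[0,0,0]],[0,[0,3.5,-3.13],[0,0,0]],[0,[0,3.5,-3.13],[0,0,0]],[0,[0,3.5,-3.13],[0,0,0]],[0,[0,3.5,-3.13],[0,0,0]],[0,[0,3.5,-3.13],[0,0,0]],[0,[0,3.5,-3.13],[0,0,0]],[0,[0,3.5,-3.13],[0,0,0]],[0,[0,3.5,-3.13],[0,0,0]]]' 30
python3 -m inch '[[0,[0,0,0],[-0.1787,0,0]],[0,[0,0,0],[-0.1787,0,0]],[0,[0,0,0],[-0.1787,0,0]],[0,[0,0,0],[-0.1787,0,0]],[0,[0,0,0],[-0.1787,0,0]],[0,[0,0,0],[-0.1787,0,0]],[0,[0,0,0],[-0.1787,0,0]],[0,[0,0,0],[-0.1787,0,0]],[0,[0,0,0],[-0.1787,0,0]]]'
python3 -m inch '[[0,[0,0,0],[-0.1787,0,0]],[0,[0,0,0],[-0.1787,0,0]],[0,[0,0,0],[-0.1787,0,0]],[0,[0,0,0],[-0.1787,0,0]],[0,[0,0,0],[-0.1787,0,0]],[0,[0,0,0],[-0.1787,0,0]],[0,[0,0,0],[-0.1787,0,0]],[0,[0,0,0],[-0.1787,0,0]],[0,[0,0,0],[0,0,0]]]'
python3 - <<'E'
from h import *
a=s2w(-.1433,.0265); plan([(a[0],a[1],.2,A+np.pi/2),(a[0],a[1],.074,A+np.pi/2)])
v=cap("wrist"); save(v,"w1")
for t in ["timer_top","mark","cover_handle"]:
    for r in spot_in(t,"wrist")[:2]: print(t,r["pixel"],r["conf"],bydepth(v,r["pixel"]),w2s(bydepth(v,r["pixel"])[0]))
E
```

```text
time: 2.1
position: [0.4544, -0.1008, 0.2315]
ee_rot: [0.442, 0.552, -0.442, 0.553]
ft_force: [-0.3, -0.9, 0.0]
grip_width: 0.0855
time: 3.22
position: [0.4536, -0.1022, 0.2314]
ee_rot: [-0.094, 0.701, 0.093, 0.701]
ft_force: [-0.2, -0.2, -0.7]
grip_width: 0.0852
time: 4.35
position: [0.4536, -0.1022, 0.2314]
ee_rot: [0.528, -0.47, -0.528, -0.47]
ft_force: [-0.9, -0.3, 0.0]
grip_width: 0.0855
t 4.35 pos [ 0.4536 -0.1022  0.2314] phi 1.6867 w 0.0855 down [ 0. -0. -1.] j [-0.36  0.15 -0.22  1.2  -0.   -0.47] F [-0.9 -0.3  0. ]
 turn [-0.0026 -0.0002  0.0002] shift after turn cm [ 3.14 -0.03 -0.05]  shift before [ 3.14 -0.03 -0.05]
 turn [0. 0. 0.] shift after turn cm [12.6  0.   0. ]  shift before [12.6  0.   0. ]
timer_top [274.8, 195.1] 0.9 [[ 0.45275195 -0.10353721  0.09716415]] [-0.14461912  0.02574059]
cover_handle [261.9, 286.3] 0.94 [[ 0.54812984 -0.10558358  0.09617511]] [-0.05015204  0.01243273]
```

View pics/w1.png

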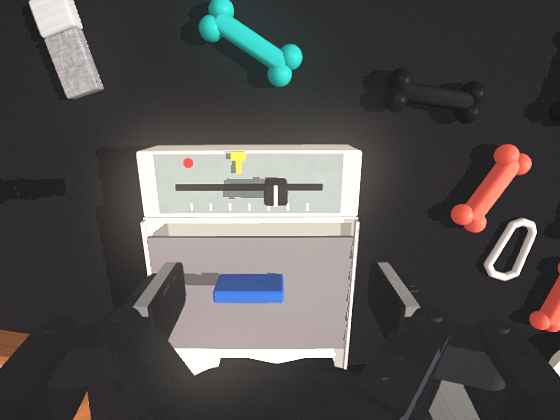

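Run:
```python
from h import *
np.set_printoptions(suppress=True,precision=4)
v=cap("wrist"); save(v,"w1c",(130,130,370,260),3)
hsv=cv2.cvtColor(v["p"],cv2.COLOR_RGB2HSV); h,s,va=cv2.split(hsv)
b=np.zeros(h.shape,bool); b[148:214,155:345]=1
y,x=np.nonzero(b&(h>20)&(h<35)&(s>120)); 
for yy in np.unique(y): print(yy,x[y==yy].min(),x[y==yy].max(),end="; ")
Q=onplane(v,np.c_[x,y],.065); print("mark",w2s(Q.mean(0)),[w2s(q).round(4) for q in Q[y>166]])
y,x=np.nonzero(b&((h<8)|(h>172))&(s>120)); print("red",w2s(onplane(v,np.c_[x,y],.061).mean(0)))
px,P=cloud(v,b); g=P[P[:,2]>.09]; S=np.array([w2s(q) for q in g]); print("grip",S.min(0),S.max(0),S.mean(0),np.median(S,0))
for n,q in [("FL",(361,150)),("FR",(138,150)),("LL",(358,216)),("LR",(143,216)),("tkL",(175,187)),("tkR",(323,187))]:
    print(n,w2s(onplane(v,[q],.060)[0]), bydepth(v,[q])[0][2])
```

```text
152 231 244; 153 231 244; 154 231 245; 155 231 245; 156 231 245; 157 231 245; 158 231 244; 159 231 245; 160 232 241; 161 236 240; 162 236 240; 163 236 240; 164 236 240; 165 236 240; 166 236 240; 167 236 240; 168 236 240; 169 236 240; 170 236 240; 171 236 240; 172 236 240; mark [-0.1726 -0.0105] [array([-0.165 , -0.0126]), array([-0.165 , -0.0116]), array([-0.165 , -0.0106]), array([-0.165 , -0.0096]), array([-0.165 , -0.0086]), array([-0.164 , -0.0126]), array([-0.164 , -0.0116]), array([-0.164 , -0.0106]), array([-0.164 , -0.0096]), array([-0.164 , -0.0086]), array([-0.163 , -0.0126]), array([-0.163 , -0.0116]), array([-0.163 , -0.0106]), array([-0.163 , -0.0097]), array([-0.163 , -0.0087]), array([-0.162 , -0.0127]), array([-0.162 , -0.0117]), array([-0.162 , -0.0107]), array([-0.162 , -0.0097]), array([-0.162 , -0.0087]), array([-0.161 , -0.0127]), array([-0.161 , -0.0117]), array([-0.161 , -0.0107]), array([-0.161 , -0.0097]), array([-0.161 , -0.0087]), array([-0.16  , -0.0127]), array([-0.16  , -0.0118]), array([-0.16  , -0.0108]), array([-0.16  , -0.0098]), array([-0.16  , -0.0088])]
red [-0.1689 -0.0614]
grip [-0.1545  0.0158] [-0.1343  0.037 ] [-0.1451  0.0264] [-0.1451  0.0268]
FL [-0.181   0.1112] 0.0008042995724679702
FR [-0.1819 -0.1107] 0.0011181794528919986
LL [-0.112   0.1131] 0.0007601837933606803
LR [-0.1125 -0.1142] 0.0007398917611960987
tkL [-0.1438 -0.0768] 0.0615764180848401
tkR [-0.1434  0.0749] 0.06119121525937293
```

View pics/w1c.png

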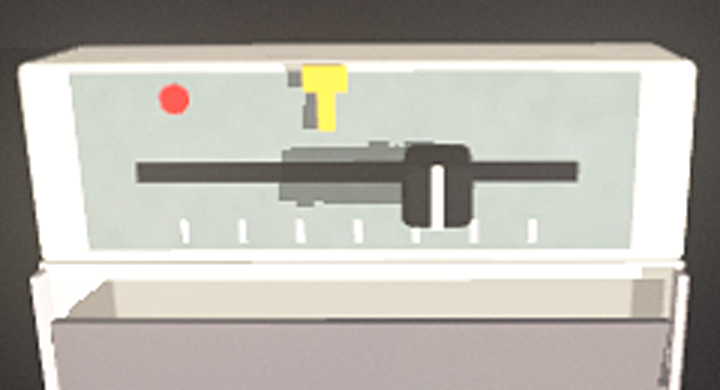

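```bash
python3 -m inch '[[0,[4.05,0,0],[0,0,0]],[0,[4.05,0,0],[0,0,0]],[0,[4.05,0,0],[0,0,0]],[0,[4.05,0,0],[0,0,0]],[0,[0,0,0],[0,0,0]],[1,[0,0,0],[0,0,0]],[1,[0,0,0],[0,0,0]],[1,[0,0,0],[0,0,0]],[1,[0,0,0],[0,0,0]],[1,[0,0,0],[0,0,0]],[1,[0,0,0],[0,0,0]]]' 25
python3 - <<'E'
from h import *
p=s2w(-.145,-.0605); plan([(p[0],p[1],.0694,None)])
E
```

```text
time: 5.98
position: [0.4545, -0.1025, 0.0704]
ee_rot: [0.529, -0.469, -0.528, -0.47]
ft_force: [-2.2, 0.5, 6.4]
grip_width: 0.0212
t 5.97 pos [ 0.4545 -0.1025  0.0704] phi 1.6889 w 0.0212 down [ 0.002 -0.001 -1.   ] j [-0.36  0.28 -0.5   0.79 -0.   -0.48] F [-2.2  0.5  6.4]
 turn [0. 0. 0.] shift after turn cm [ 0.11  0.22 -8.7 ]  shift before [ 0.11  0.22 -8.7 ]
```

```bash
python3 -m inch '[[1,[-0.1,0,-0.9],[0,0,0]],[1,[0,0,-0.9],[0,0,0]],[1,[0,0,-0.9],[0,0,0]],[1,[0,0,-0.9],[0,0,0]],[1,[0,0,-0.9],[0,0,0]],[1,[0,0,-0.9],[0,0,0]],[1,[0,0,-0.9],[0,0,0]],[1,[0,0,-0.9],[0,0,0]],[1,[0,0,-0.9],[0,0,0]],[1,[0,0,-0.6],[0,0,0]],[1,[0,0,-0.2],[0,0,0]]]'
python3 - <<'E'
from h import *
plan([]); s=telemetry.sense(); print(w2s(s["position"]))
E
```

```text
time: 7.35
position: [0.4648, -0.1898, 0.0704]
ee_rot: [-0.528, 0.468, 0.529, 0.471]
ft_force: [4.5, 8.4, 2.0]
grip_width: 0.0212
t 7.35 pos [ 0.4648 -0.1898  0.0704] phi 1.6889 w 0.0212 down [ 0.002  0.004 -1.   ] j [-0.52  0.34 -0.41  0.82  0.   -0.63] F [4.5 8.4 2. ]
[-0.14288166 -0.06137532]
```

```bash
python3 -m inch '[[1,[0,0,-0.2],[0,0,0]],[1,[0,0,0],[0,0,0]]]'
python3 -m inch '[[1,[0,0,0.3],[0,0,0]],[0,[0,0,0],[0,0,0]],[0,[0,0,0],[0,0,0]],[0,[0,0,0],[0,0,0]],[0,[-3,0,0],[0,0,0]],[0,[-4,0,0],[0,0,0]],[0,[-4,0,0],[0,0,0]],[0,[0,0,0],[0,0,0]]]'
python3 - <<'E'
from h import *
np.set_printoptions(suppress=True,precision=4)
v=cap("wrist"); save(v,"w2")
b=np.zeros(v["d"].shape,bool); b[130:300,100:460]=1
px,P=cloud(v,b); S=np.c_[[w2s(q) for q in P],P[:,2]]
g=S[(S[:,2]>.085)&(abs(S[:,0]+.145)<.02)]; print("grip",g.min(0),g.max(0),np.median(g,0))
hsv=cv2.cvtColor(v["p"],cv2.COLOR_RGB2HSV); h,s,va=cv2.split(hsv)
y,x=np.nonzero((h>100)&(h<125)&(s>120)); px=np.c_[x,y]; Q=bydepth(v,px); k=(Q[:,2]>.102)&(Q[:,2]<.11); T=np.array([w2s(q) for q in onplane(v,px[k],.105)]); print("rib",T.min(0),T.max(0),np.median(T,0))
p=s2w(-.046,0); plan([(p[0],p[1],.19,A),(p[0],p[1],.084,A)])
E
```

```text
time: 7.6
position: [0.4648, -0.1899, 0.0704]
ee_rot: [-0.528, 0.467, 0.53, 0.472]
ft_force: [4.5, 10.5, 3.6]
grip_width: 0.0215
time: 8.6
position: [0.466, -0.1911, 0.1836]
ee_rot: [0.531, -0.469, -0.526, -0.47]
ft_force: [-0.3, -0.4, 0.6]
grip_width: 0.0854
grip [-0.1545 -0.1195  0.0851] [-0.1319 -0.0059  0.2315] [-0.1495 -0.061   0.2108]
rib [-0.0526 -0.0367] [-0.0375  0.0249] [-0.0452 -0.0073]
t 8.65 pos [ 0.4649 -0.1904  0.1816] phi 1.6887 w 0.0855 down [ 0.003 -0.002 -1.   ] j [-0.51  0.25 -0.23  1.09 -0.   -0.63] F [ 0.3  0.2 -0.7]
 turn [1.5702 0.0001 0.0038] shift after turn cm [-0.84  6.19  9.68]  shift before [-0.83 -9.68  6.2 ]
 turn [0. 0. 0.] shift after turn cm [10.6  0.   0. ]  shift before [10.6  0.   0. ]
```

View pics/w2.png

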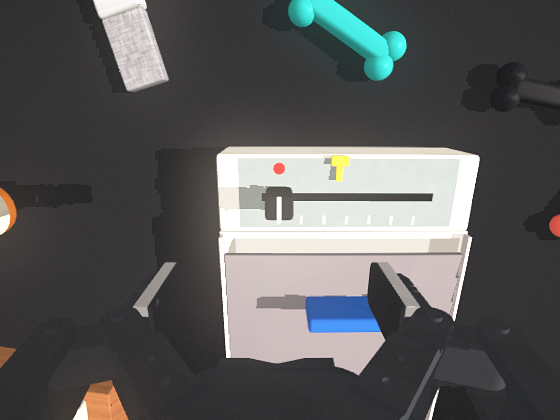

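```bash
python3 -m inch '[[0,[-0.2,-3.2,2.1],[0,0,0]],[0,[-0.3,-3.2,2.1],[0,0,0]],[0,[-0.3,-3.3,2.0],[0,0,0]],[0,[0,0,0],[0.1745,0,0]],[0,[0,0,0],[0.1745,0,0]],[0,[0,0,0],[0.1745,0,0]],[0,[0,0,0],[0.1745,0,0]],[0,[0,0,0],[0.1745,0,0]],[0,[0,0,0],[0.1745,0,0]],[0,[0,0,0],[0.1745,0,0]],[0,[0,0,0],[0.1745,0,0]],[0,[0,0,0],[0.1745,0,0]]]'
python3 - <<'E'
from h import *
p=s2w(-.0455,0.001); plan([(p[0],p[1],.073,A)])
E
```

```text
time: 10.15
position: [0.5517, -0.1163, 0.1862]
ee_rot: [-0.039, 0.707, 0.04, 0.705]
ft_force: [0.0, 0.1, -0.1]
grip_width: 0.0854
t 10.15 pos [ 0.5517 -0.1163  0.1862] phi 0.1125 w 0.0854 down [-0.004  0.001 -1.   ] j [-0.32  0.37 -0.04  1.16 -0.    1.14] F [ 0.   0.1 -0.1]
 turn [-0.006  -0.0035 -0.0012] shift after turn cm [11.32 -0.03  0.24]  shift before [11.32 -0.05  0.28]
```

```bash
python3 -m inch '[[0,[3.8,0,0.1],[-0.006,-0.0035,0]],[0,[3.8,0,0.1],[0,0,0]],[0,[3.7,0,0],[0,0,0]],[0,[0,0,0],[0,0,0]],[1,[0,0,0],[0,0,0]],[1,[0,0,0],[0,0,0]],[1,[0,0,0],[0,0,0]],[1,[0,0,0],[0,0,0]],[1,[0,0,0],[0,0,0]],[1,[0,0,0],[0,0,0]],[1,[0,0,0],[0,0,0]]]' 30
python3 - <<'E'
from h import *
p=s2w(.101,0.001); plan([(p[0],p[1],.0745,A)]);print(w2s(telemetry.sense()["position"]))
E
```

```text
time: 11.52
position: [0.5559, -0.1165, 0.0762]
ee_rot: [-0.044, 0.704, 0.044, 0.708]
ft_force: [-0.9, -0.2, 6.5]
grip_width: 0.0131
t 11.53 pos [ 0.5559 -0.1165  0.0762] phi 0.124 w 0.0131 down [ 0.005 -0.    -1.   ] j [-0.32  0.45 -0.22  0.89  0.    1.13] F [-0.9 -0.2  6.5]
 turn [0.0055 0.005  0.0008] shift after turn cm [ 0.17  0.03 14.47]  shift before [ 0.25 -0.05 14.47]
[-0.04372783  0.00065867]
```

```bash
python3 -m inch '[[1,[-0.1,0,1.2],[0.0055,0.005,0]],[1,[0,0,1.2],[0,0,0]],[1,[0,0,1.2],[0,0,0]],[1,[0,0,1.2],[0,0,0]],[1,[0,0,1.2],[0,0,0]],[1,[0,0,1.2],[0,0,0]],[1,[0,0,1.2],[0,0,0]],[1,[0,0,1.2],[0,0,0]],[1,[0,0,1.2],[0,0,0]],[1,[0,0,1.0],[0,0,0]],[1,[0,0,0.6],[0,0,0]],[1,[0,0,0],[0,0,0]]]'
python3 - <<'E'
from h import *
plan([]);print(w2s(telemetry.sense()["position"]))
E
```

```text
time: 13.02
position: [0.6798, -0.1017, 0.0763]
ee_rot: [-0.042, 0.706, 0.042, 0.706]
ft_force: [2.9, -3.8, -0.3]
grip_width: 0.0135
t 13.03 pos [ 0.6798 -0.1017  0.0763] phi 0.119 w 0.0135 down [ 0.001 -0.001 -1.   ] j [-0.24  0.68  0.18  1.07 -0.    1.21] F [ 2.9 -3.8 -0.3]
[0.08107172 0.00073308]
```

```bash
python3 -m inch '[[1,[0,0,0.4],[0,0,0]],[1,[0,0,0.3],[0,0,0]],[1,[0,0,0.3],[0,0,0]],[1,[0,0,0],[0,0,0]]]'
python3 -m inch '[[1,[0,0,0.3],[0,0,0]],[1,[0,0,0.3],[0,0,0]],[1,[0,0,0],[0,0,0]]]'
python3 - <<'E'
from h import *
plan([]);print(w2s(telemetry.sense()["position"]))
E
```

```text
time: 13.52
position: [0.6821, -0.1014, 0.0762]
ee_rot: [-0.042, 0.711, 0.041, 0.701]
ft_force: [-17.6, -5.9, 13.3]
grip_width: 0.0133
time: 13.9
position: [0.6821, -0.1014, 0.0761]
ee_rot: [-0.042, 0.714, 0.04, 0.697]
ft_force: [-34.0, -8.4, 23.0]
grip_width: 0.0137
t 13.9 pos [ 0.6821 -0.1014  0.0761] phi 0.1163 w 0.0137 down [-0.024 -0.004 -1.   ] j [-0.24  0.71  0.23  1.11 -0.01  1.22] F [-34.   -8.4  23. ]
[0.08335036 0.00070394]
```

```bash
python3 -m inch '[[1,[0,0,-0.6],[0,0,0]],[1,[0,0,-0.6],[0,0,0]],[0.3,[0,0,0],[0,0,0]],[0.3,[0,0,0],[0,0,0]],[0.3,[0,0,0],[0,0,0]],[0.3,[-5,0,0],[0,0,0]],[0,[-5,0,0],[0,0,0]],[0,[-5,0,0],[0,0,0]],[0,[0,0,0],[0,0,0]]]'
python3 - <<'E'
from h import *
plan([])
v=cap("scene"); save(v,"s3",(150,150,430,330),2.8)
v=cap("top"); save(v,"t3",(180,105,400,305),3)
E
```

```text
time: 15.02
position: [0.6855, -0.1012, 0.2318]
ee_rot: [-0.043, 0.703, 0.041, 0.709]
ft_force: [-0.4, 0.3, -0.7]
grip_width: 0.0854
t 15.03 pos [ 0.6855 -0.1012  0.2318] phi 0.1193 w 0.0854 down [ 0.008 -0.002 -1.   ] j [-0.24  0.64  0.5   1.43 -0.    1.21] F [-0.4  0.3 -0.7]
```

View pics/s3.png

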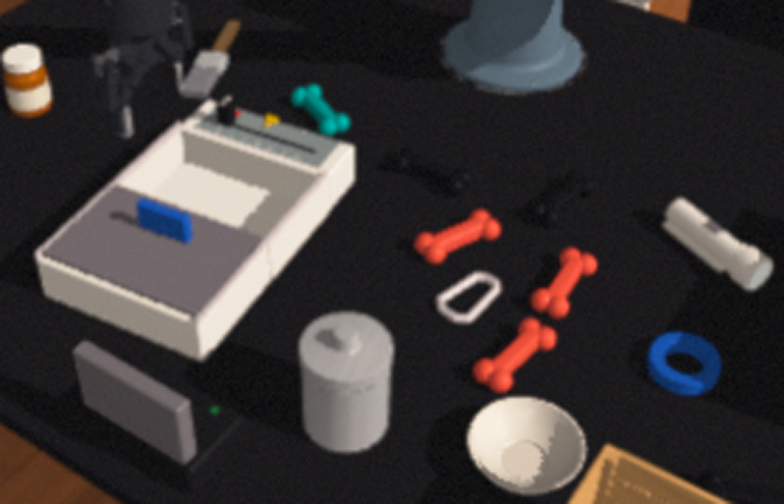

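View pics/t3.png

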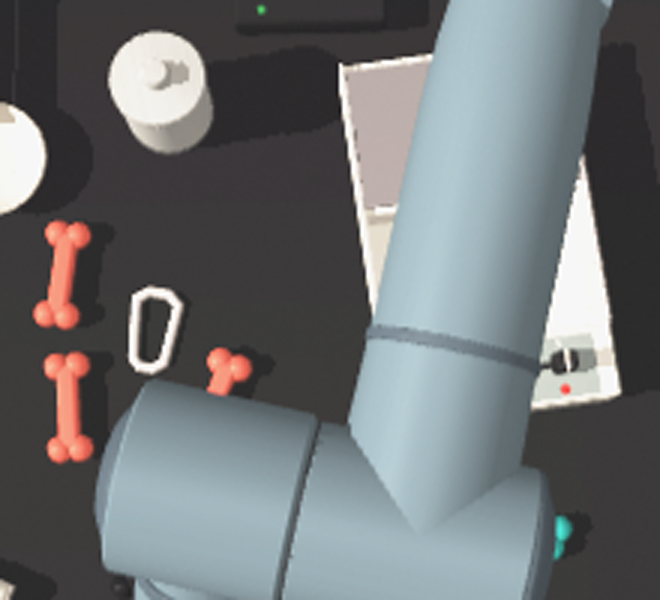

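Run:
```python
from h import *
plan([(.437,.156,.22,2.734-np.pi/2)])
```

```text
t 15.12 pos [ 0.6831 -0.1008  0.2264] phi 0.1192 w 0.0857 down [-0. -0. -1.] j [-0.24  0.64  0.5   1.43 -0.    1.21] F [ 0.7 -0.5 -0.5]
 turn [-1.044e+00 -3.000e-04  2.000e-04] shift after turn cm [ 0.64 32.78 13.82]  shift before [  0.64  28.42 -21.38]
```

```bash
python3 -m inch '[[0,[0,4.74,-3.56],[0,0,0]],[0,[0,4.74,-3.56],[0,0,0]],[0,[0,4.74,-3.56],[0,0,0]],[0,[0,4.74,-3.56],[0,0,0]],[0,[0,4.74,-3.56],[0,0,0]],[0,[0,4.74,-3.56],[0,0,0]],[0,[0,0,0],[-0.174,0,0]],[0,[0,0,0],[-0.174,0,0]],[0,[0,0,0],[-0.174,0,0]],[0,[0,0,0],[-0.174,0,0]],[0,[0,0,0],[-0.174,0,0]],[0,[0,0,0],[-0.174,0,0]]]'
python3 - <<'E'
from h import *
v=cap("wrist"); save(v,"w4")
for b in bones(v): print(b)
v=cap("top")
for b in bones(v): print(b)
plan([(.437,.156,.22,2.734-np.pi/2)])
E
```

```text
time: 16.62
position: [0.4351, 0.1559, 0.2243]
ee_rot: [-0.389, 0.592, 0.391, 0.588]
ft_force: [-0.5, 0.1, -0.3]
grip_width: 0.0854
(array([398., 127.]), np.int32(2958), array([0.4352, 0.3013]), array([ 47.3, 110.4]), 0.048)
(array([277., 179.]), np.int32(2468), array([0.436 , 0.1555]), array([ 45.5, 109.2]), 2.74)
(array([436., 232.]), np.int32(2329), array([0.5707, 0.308 ]), array([ 47.7, 112.5]), 3.0)
t 16.73 pos [0.4353 0.1559 0.2245] phi 1.1628 w 0.0853 down [-0.005 -0.001 -1.   ] j [ 0.21  0.16 -0.23  1.19  0.    0.61] F [-0.4  0.1 -0.9]
 turn [-0.0004 -0.003  -0.0046] shift after turn cm [ 0.45 -0.15  0.08]  shift before [ 0.45 -0.16  0.08]
```

View pics/w4.png

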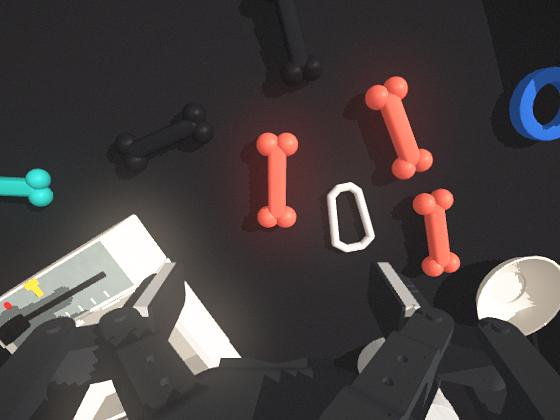

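```bash
python3 -m inch '[[0.45,[4.3,0,0],[0,0,0]],[0.45,[4.3,0,0],[0,0,0]],[0.45,[4.3,0,0],[0,0,0]],[0.45,[4.3,0,0],[0,0,0]],[0.45,[2.6,-0.05,0],[0,0,0]],[0.45,[1.6,0,0],[0,0,0]],[0.45,[0,0,0],[0,0,0]],[1,[0,0,0],[0,0,0]],[1,[0,0,0],[0,0,0]],[1,[0,0,0],[0,0,0]],[1,[0,0,0],[0,0,0]],[1,[0,0,0],[0,0,0]]]' 50
python3 -m inch '[[1,[-1,0,0],[0,0,0]],[1,[-4,0,0],[0,0,0]],[1,[-4,0,0],[0,0,0]],[1,[-5,0,0],[0,0,0]],[1,[0,0,0],[0,0,0]]]'
python3 - <<'E'
from h import *
v=cap("wrist"); save(v,"w5")
p=s2w(-.0365,.065); plan([(p[0],p[1],.16,A+np.pi/2),(p[0],p[1],.015,A+np.pi/2)])
E
```

```text
time: 18.23
position: [0.4376, 0.156, 0.0132]
ee_rot: [-0.388, 0.591, 0.388, 0.591]
ft_force: [-0.4, -0.1, 5.6]
grip_width: 0.0184
time: 18.85
position: [0.44, 0.1564, 0.1566]
ee_rot: [-0.389, 0.589, 0.387, 0.593]
ft_force: [0.2, 0.8, -1.3]
grip_width: 0.0181
t 18.9 pos [0.4385 0.1561 0.1543] phi 1.1629 w 0.0181 down [ 0.003  0.    -1.   ] j [ 0.21  0.2  -0.37  1.   -0.    0.61] F [-0.6 -0.1 -2.1]
 turn [-0.5264  0.0008  0.0025] shift after turn cm [ -0.57  -9.16 -22.02]  shift before [ -0.55 -18.99 -14.44]
 turn [0. 0. 0.] shift after turn cm [14.5  0.   0. ]  shift before [14.5  0.   0. ]
```

View pics/w5.png

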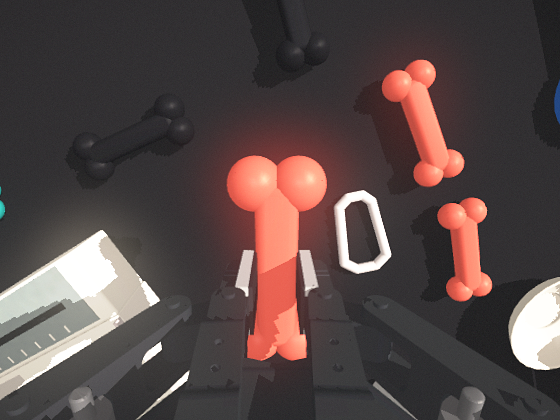

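```bash
python3 -m inch '[[1,[-0.2,-3.8,-2.89],[0,0,0]],[1,[-0.2,-3.8,-2.89],[0,0,0]],[1,[-0.1,-3.8,-2.89],[0,0,0]],[1,[0,-3.8,-2.89],[0,0,0]],[1,[0,-3.8,-2.89],[0,0,0]],[1,[0,0,0],[-0.1755,0,0]],[1,[0,0,0],[-0.1755,0,0]],[1,[0,0,0],[-0.1755,0,0]],[1,[0,0,0],[0,0,0]]]'
python3 - <<'E'
from h import *
v=cap("wrist"); save(v,"w6")
p=s2w(-.0365,.065); plan([(p[0],p[1],.021,A+np.pi/2)])
E
```

```text
time: 20.02
position: [0.5527, -0.052, 0.1555]
ee_rot: [-0.527, 0.471, 0.53, 0.469]
ft_force: [-0.1, -0.8, -1.3]
grip_width: 0.0188
t 20.07 pos [ 0.5529 -0.052   0.1558] phi 1.6863 w 0.0183 down [-0.005  0.    -1.   ] j [-0.21  0.37 -0.12  1.08 -0.   -0.32] F [-0.4  0.4 -1.2]
 turn [-0.003   0.0009 -0.0045] shift after turn cm [ 1.348e+01 -2.500e-01 -1.000e-02]  shift before [13.48 -0.31 -0.02]
```

View pics/w6.png

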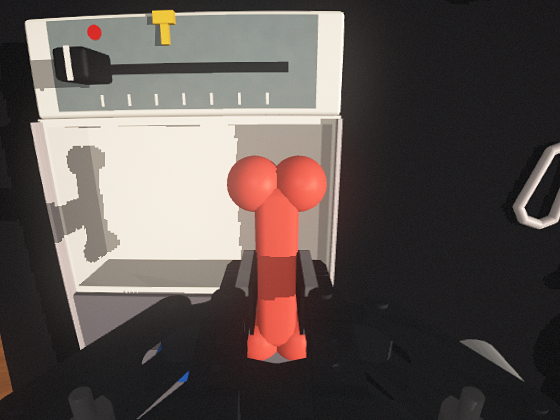

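```bash
python3 -m inch '[[1,[3,-0.25,0],[0,0,0]],[1,[3,0,0],[0,0,0]],[1,[3,0,0],[0,0,0]],[1,[2.5,0,0],[0,0,0]],[1,[1.9,0,0],[0,0,0]],[1,[0,0,0],[0,0,0]]]'
python3 - <<'E'
from h import *
plan([]);print(w2s(telemetry.sense()["position"]))
E
```

```text
time: 20.82
position: [0.5545, -0.0515, 0.0215]
ee_rot: [-0.527, 0.471, 0.53, 0.469]
ft_force: [0.7, 0.0, -1.1]
grip_width: 0.0182
t 20.82 pos [ 0.5545 -0.0515  0.0215] phi 1.6875 w 0.0182 down [-0.006  0.001 -1.   ] j [-0.21  0.5  -0.31  0.77 -0.   -0.32] F [ 0.7  0.  -1.1]
[-0.03746552  0.06540737]
```

Good fit; lower the last millimetre and release, then head to the next bone (0.4345, 0.3015).

```bash
python3 -m inch '[[1,[0.2,0,0],[0,0,0]],[0.55,[0,0,0],[0,0,0]],[0.55,[0,0,0],[0,0,0]],[0.55,[0,0,0],[0,0,0]],[0.55,[-3,0,0],[0,0,0]],[0.5,[-5,0,0],[0,0,0]],[0.5,[-6,0,0],[0,0,0]],[0.45,[-6,0,0],[0,0,0]],[0.45,[0,0,0],[0,0,0]]]'
python3 - <<'E'
from h import *
v=cap("wrist"); save(v,"w7")
for b in bones(v,.006): print(b,w2s(b[2]))
plan([(.435,.3015,.22,.046+np.pi/2)])
E
```

```text
time: 21.95
position: [0.5604, -0.0526, 0.2275]
ee_rot: [0.532, -0.468, -0.525, -0.471]
ft_force: [-0.1, 0.2, -0.3]
grip_width: 0.0473
(array([138.,  38.]), np.int32(108), array([ 0.4332, -0.2088]), array([10.3, 10.6]), 0.02) [-0.17647843 -0.07647251]
(array([278., 172.]), np.int32(2398), array([ 0.5569, -0.0519]), array([ 43.1, 107.6]), 0.115) [-0.03509676  0.064703  ]
(array([548., 240.]), np.int32(1047), array([0.5908, 0.2828]), array([41.4, 85.5]), 0.403) [0.0381347  0.39304802]
t 22.0 pos [ 0.5588 -0.0523  0.2244] phi 1.6893 w 0.047 down [ 0.005 -0.002 -1.   ] j [-0.21  0.35  0.02  1.24 -0.   -0.32] F [-0.8 -0.6 -0.6]
 turn [ 0.0725 -0.002   0.0048] shift after turn cm [ 0.44 10.74 35.91]  shift before [ 0.32  8.11 36.59]
```

View pics/w7.png

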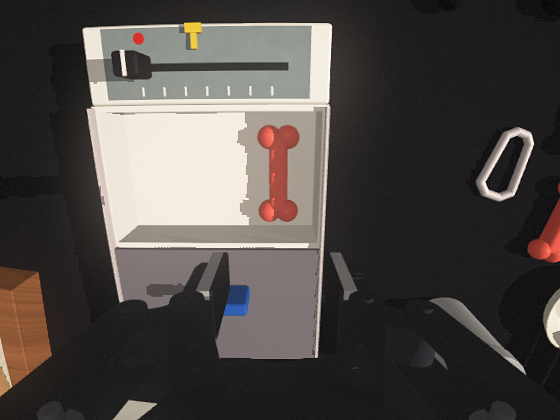

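```bash
python3 -m inch '[[0.4,[0,1.16,5.23],[0,0,0]],[0.4,[0,1.16,5.23],[0,0,0]],[0.4,[0,1.16,5.23],[0,0,0]],[0.4,[0,1.16,5.23],[0,0,0]],[0.4,[0,1.16,5.23],[0,0,0]],[0.4,[0,1.16,5.23],[0,0,0]],[0.4,[0,1.16,5.23],[0,0,0]],[0.4,[0,0,0],[0.0725,0,0]],[0.4,[0,0,0],[0,0,0]]]'
python3 - <<'E'
from h import *
v=cap("wrist"); save(v,"w8")
B=bones(v)
for b in B: print(b)
b=min(B,key=lambda b:np.linalg.norm(b[2]-np.array([.435,.3015])))
f=b[4]+np.pi/2; f=f-np.pi if f>2.6 else f
plan([(b[2][0],b[2][1],.012,f)])
E
```

```text
time: 23.12
position: [0.4315, 0.3021, 0.2197]
ee_rot: [-0.511, 0.489, 0.513, 0.486]
ft_force: [0.3, 0.2, -0.1]
grip_width: 0.0511
(array([277., 181.]), np.int32(2536), array([0.4351, 0.3027]), array([ 45.4, 108.5]), 0.044)
(array([277., 289.]), np.int32(1983), array([0.5703, 0.309 ]), array([ 45.9, 112.5]), 3.01)
t 23.18 pos [0.4319 0.3017 0.22  ] phi 1.6183 w 0.0514 down [-0.004 -0.002 -1.   ] j [ 0.49  0.29 -0.08  1.21  0.    0.44] F [ 0.5 -0.5 -0.6]
 turn [ 0.0035 -0.0015 -0.0038] shift after turn cm [20.8  -0.32  0.09]  shift before [20.8  -0.4   0.12]
```

View pics/w8.png

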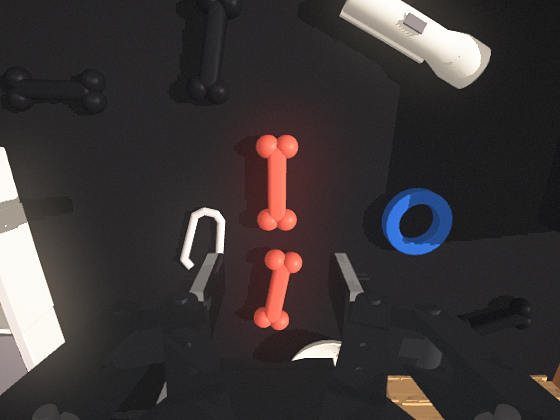

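Coral bone at (277,181) lies under the tool; carabiner (205,235) is clear of the half-open fingers.

```bash
python3 -m inch '[[0.45,[4.3,-0.35,0.1],[0,0,0]],[0.45,[4.3,0,0],[0,0,0]],[0.45,[4.3,0,0],[0,0,0]],[0.45,[4.0,0,0],[0,0,0]],[0.45,[2.4,0,0],[0,0,0]],[0.45,[1.5,0,0],[0,0,0]],[0.45,[0,0,0],[0,0,0]],[1,[0,0,0],[0,0,0]],[1,[0,0,0],[0,0,0]],[1,[0,0,0],[0,0,0]],[1,[0,0,0],[0,0,0]],[1,[0,0,0],[0,0,0]]]' 50
python3 -m inch '[[1,[-1,0,0],[0,0,0]],[1,[-4,0,0],[0,0,0]],[1,[-5,0,0],[0,0,0]],[1,[-5,0,0],[0,0,0]],[1,[0,0,0],[0,0,0]]]'
python3 - <<'E'
from h import *
v=cap("wrist"); save(v,"w9")
p=s2w(-.0365,0); plan([(p[0],p[1],.16,A+np.pi/2),(p[0],p[1],.015,A+np.pi/2)])
E
```

```text
time: 24.68
position: [0.4373, 0.3038, 0.0148]
ee_rot: [0.512, -0.488, -0.511, -0.489]
ft_force: [-0.3, -1.3, 7.0]
grip_width: 0.0181
time: 25.3
position: [0.4388, 0.3047, 0.1682]
ee_rot: [0.512, -0.486, -0.511, -0.491]
ft_force: [0.1, -0.3, -2.0]
grip_width: 0.0184
t 25.35 pos [0.4373 0.3039 0.1655] phi 1.617 w 0.0183 down [ 0.002  0.002 -1.   ] j [ 0.49  0.32 -0.18  1.07  0.    0.44] F [-0.1 -0.4 -1. ]
 turn [-0.0723  0.0016  0.0024] shift after turn cm [  0.55  -7.52 -43.22]  shift before [  0.51 -10.62 -42.56]
 turn [0. 0. 0.] shift after turn cm [14.5  0.   0. ]  shift before [14.5  0.   0. ]
```

View pics/w9.png

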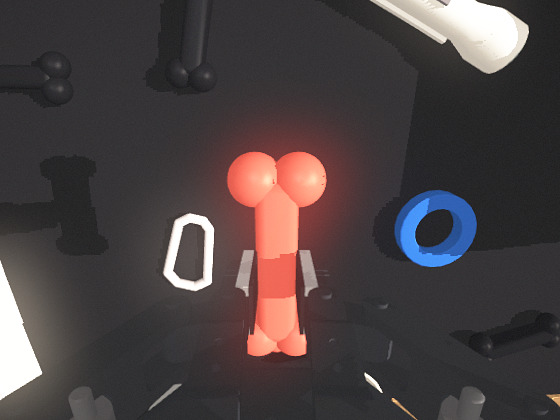

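```bash
python3 -m inch '[[1,[0,-1.18,-4.73],[0,0,0]],[1,[0,-1.18,-4.73],[0,0,0]],[1,[0,-1.18,-4.73],[0,0,0]],[1,[0,-1.18,-4.73],[0,0,0]],[1,[0,-1.18,-4.73],[0,0,0]],[1,[0,-1.18,-4.73],[0,0,0]],[1,[0,-1.18,-4.73],[0,0,0]],[1,[0,-1.18,-4.73],[0,0,0]],[1,[0,-1.18,-4.73],[0,0,0]],[1,[0,0,0],[-0.0723,0,0]],[1,[0,0,0],[0,0,0]]]'
python3 - <<'E'
from h import *
v=cap("wrist"); save(v,"w10")
p=s2w(-.0365,0); plan([(p[0],p[1],.021,A+np.pi/2)])
E
```

```text
time: 26.72
position: [0.5604, -0.1172, 0.1612]
ee_rot: [-0.527, 0.471, 0.53, 0.469]
ft_force: [0.6, -0.3, -2.0]
grip_width: 0.0183
t 26.77 pos [ 0.5605 -0.1167  0.1616] phi 1.6879 w 0.0185 down [-0.005  0.001 -1.   ] j [-0.32  0.4  -0.06  1.11 -0.   -0.43] F [ 0.5 -0.3 -1.3]
 turn [-0.0014  0.0016 -0.0048] shift after turn cm [ 1.406e+01 -2.700e-01  1.000e-02]  shift before [ 1.406e+01 -3.400e-01 -1.000e-02]
```

View pics/w10.png

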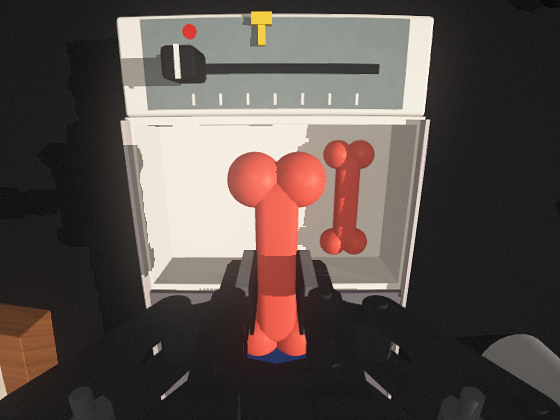

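```bash
python3 -m inch '[[1,[3,-0.28,0],[0,0,0]],[1,[3,0,0],[0,0,0]],[1,[3,0,0],[0,0,0]],[1,[2.8,0,0],[0,0,0]],[1,[2.0,0,0],[0,0,0]],[1,[0.3,0,0],[0,0,0]],[1,[0,0,0],[0,0,0]]]'
python3 - <<'E'
from h import *
plan([]);print(w2s(telemetry.sense()["position"]))
E
```

```text
time: 27.65
position: [0.5641, -0.1163, 0.0224]
ee_rot: [-0.528, 0.47, 0.529, 0.469]
ft_force: [0.4, 1.5, -1.1]
grip_width: 0.0187
t 27.65 pos [ 0.5641 -0.1163  0.0224] phi 1.6896 w 0.0187 down [-0.002 -0.    -1.   ] j [-0.31  0.53 -0.26  0.79 -0.   -0.43] F [ 0.4  1.5 -1.1]
[-3.55115995e-02 -7.10932042e-05]
```

```bash
python3 -m inch '[[1,[0.2,0,0],[0,0,0]],[0.6,[0,0,0],[0,0,0]],[0.6,[0,0,0],[0,0,0]],[0.6,[0,0,0],[0,0,0]],[0.6,[-3,0,0],[0,0,0]],[0.5,[-5,0,0],[0,0,0]],[0.5,[-6,0,0],[0,0,0]],[0.45,[-6,0,0],[0,0,0]],[0.45,[0,0,0],[0,0,0]]]'
python3 - <<'E'
from h import *
v=cap("wrist"); save(v,"w11")
for b in bones(v,.006): print(b,w2s(b[2]))
v=cap("top"); print("top")
for b in bones(v): print(b)
plan([(.5705,.3085,.22,3.006-np.pi/2)])
E
```

```text
time: 28.78
position: [0.5683, -0.118, 0.2265]
ee_rot: [0.532, -0.468, -0.525, -0.471]
ft_force: [0.8, 0.2, 0.1]
grip_width: 0.0468
(array([211.,  36.]), np.int32(109), array([ 0.4319, -0.2007]), array([10.4, 10.8]), 0.912) [-0.1768117  -0.06827563]
(array([278., 171.]), np.int32(2436), array([ 0.5633, -0.1168]), array([ 44.7, 107. ]), 0.118) [-0.0364143  -0.00049849]
(array([337., 172.]), np.int32(2510), array([ 0.5567, -0.0524]), array([ 44.1, 107.4]), 0.123) [-0.03535447  0.06423015]
top
(array([201., 196.]), np.int32(325), array([0.5704, 0.3097]), array([ 46.2, 110.7]), 3.006)
(array([317., 197.]), np.int32(281), array([ 0.557 , -0.0449]), array([ 42.9, 105.3]), 3.12)
t 28.88 pos [ 0.5653 -0.117   0.2211] phi 1.6891 w 0.0468 down [ 0.001 -0.001 -1.   ] j [-0.31  0.38  0.06  1.25 -0.   -0.43] F [-0.8 -0.6 -0.5]
 turn [ 0.2539 -0.001   0.0006] shift after turn cm [ 0.11  5.24 42.23]  shift before [ 0.07 -5.54 42.19]
```

View pics/w11.png

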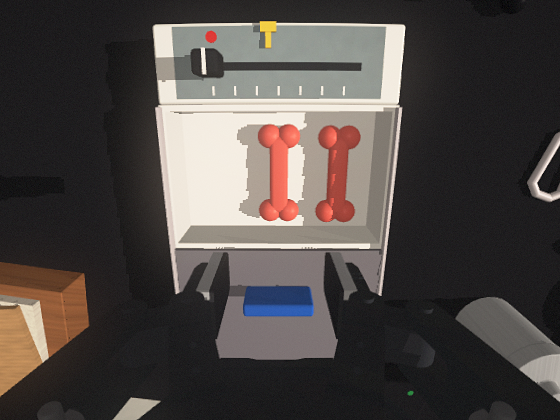

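```bash
python3 -m inch '[[0.4,[0,-0.62,4.69],[0,0,0]],[0.4,[0,-0.62,4.69],[0,0,0]],[0.4,[0,-0.62,4.69],[0,0,0]],[0.4,[0,-0.62,4.69],[0,0,0]],[0.4,[0,-0.62,4.69],[0,0,0]],[0.4,[0,-0.62,4.69],[0,0,0]],[0.4,[0,-0.62,4.69],[0,0,0]],[0.4,[0,-0.6,4.69],[0,0,0]],[0.4,[0,-0.6,4.69],[0,0,0]],[0.45,[0,0,0],[0.127,0,0]],[0.45,[0,0,0],[0.127,0,0]],[0.45,[0,0,0],[0,0,0]]]'
python3 - <<'E'
from h import *
v=cap("wrist"); save(v,"w12")
B=bones(v)
for b in B: print(b)
b=min(B,key=lambda b:np.linalg.norm(b[2]-np.array([.5705,.309])))
f=b[4]+np.pi/2; f=f-np.pi if f>2.6 else f
plan([(b[2][0],b[2][1],.012,f)])
E
```

```text
time: 30.38
position: [0.5687, 0.3086, 0.2178]
ee_rot: [-0.465, 0.534, 0.466, 0.53]
ft_force: [0.3, -0.1, -0.9]
grip_width: 0.0471
(array([277., 181.]), np.int32(2516), array([0.5713, 0.3094]), array([ 46.2, 108.8]), 3.008)
t 30.43 pos [0.5689 0.3085 0.2182] phi 1.4373 w 0.0471 down [-0.005 -0.002 -1.   ] j [0.4  0.54 0.3  1.34 0.   0.53] F [-0.3  0.3 -0.5]
 turn [ 0.0001 -0.0022 -0.0044] shift after turn cm [20.62 -0.22  0.12]  shift before [20.62 -0.31  0.17]
```

View pics/w12.png

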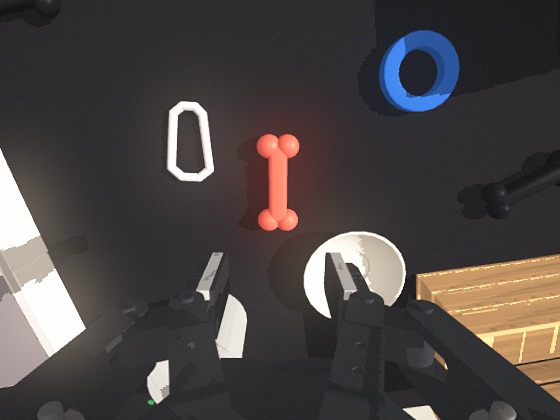

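```bash
python3 -m inch '[[0.45,[4.3,-0.27,0.1],[0,0,0]],[0.45,[4.3,0,0],[0,0,0]],[0.45,[4.3,0,0],[0,0,0]],[0.45,[4.0,0,0],[0,0,0]],[0.45,[2.4,0,0],[0,0,0]],[0.45,[1.3,0,0],[0,0,0]],[0.45,[0,0,0],[0,0,0]],[1,[0,0,0],[0,0,0]],[1,[0,0,0],[0,0,0]],[1,[0,0,0],[0,0,0]],[1,[0,0,0],[0,0,0]],[1,[0,0,0],[0,0,0]]]' 50
python3 -m inch '[[1,[-1,0,0],[0,0,0]],[1,[-4,0,0],[0,0,0]],[1,[-5,0,0],[0,0,0]],[1,[-5,0,0],[0,0,0]],[1,[0,0,0],[0,0,0]]]'
python3 - <<'E'
from h import *
v=cap("wrist"); save(v,"w13")
p=s2w(-.0365,-.065); plan([(p[0],p[1],.165,A+np.pi/2)])
E
```

```text
time: 31.92
position: [0.5738, 0.3101, 0.0159]
ee_rot: [-0.465, 0.532, 0.465, 0.533]
ft_force: [-0.2, -0.5, 5.1]
grip_width: 0.0183
time: 32.55
position: [0.5755, 0.3107, 0.1699]
ee_rot: [-0.466, 0.53, 0.464, 0.535]
ft_force: [1.0, 0.1, 0.1]
grip_width: 0.0183
t 32.6 pos [0.574  0.3101 0.1669] phi 1.4353 w 0.0181 down [ 0.003  0.002 -1.   ] j [0.4  0.56 0.2  1.21 0.   0.53] F [-0.5 -0.3 -0.8]
 turn [-0.254   0.0016  0.003 ] shift after turn cm [  0.19   6.12 -48.71]  shift before [  0.11  -6.32 -48.69]
```

View pics/w13.png

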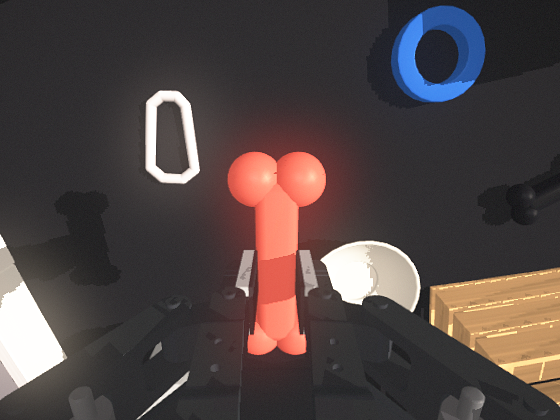

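```bash
python3 -m inch '[[1,[0,-0.63,-4.87],[0,0,0]],[1,[0,-0.63,-4.87],[0,0,0]],[1,[0,-0.63,-4.87],[0,0,0]],[1,[0,-0.63,-4.87],[0,0,0]],[1,[0,-0.63,-4.87],[0,0,0]],[1,[0,-0.63,-4.87],[0,0,0]],[1,[0,-0.63,-4.87],[0,0,0]],[1,[0,-0.63,-4.87],[0,0,0]],[1,[0,-0.63,-4.87],[0,0,0]],[1,[0,-0.63,-4.87],[0,0,0]],[1,[0,0,0],[-0.127,0,0]],[1,[0,0,0],[-0.127,0,0]]]'
python3 - <<'E'
from h import *
v=cap("wrist"); save(v,"w14")
p=s2w(-.0365,-.065); plan([(p[0],p[1],.021,A+np.pi/2)])
E
```

```text
time: 34.1
position: [0.5675, -0.1819, 0.1621]
ee_rot: [-0.527, 0.47, 0.531, 0.468]
ft_force: [0.6, 0.1, -0.2]
grip_width: 0.0183
t 34.15 pos [ 0.5675 -0.1815  0.1622] phi 1.6948 w 0.0185 down [-0.005  0.002 -1.   ] j [-0.42  0.45  0.01  1.14 -0.   -0.54] F [-0.4 -0.2 -1.1]
 turn [ 0.0055  0.0022 -0.0052] shift after turn cm [14.12 -0.34  0.03]  shift before [ 1.412e+01 -4.100e-01 -1.000e-02]
```

View pics/w14.png

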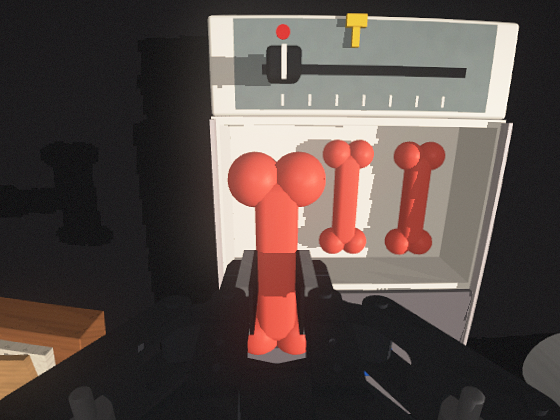

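```bash
python3 -m inch '[[1,[3,-0.34,0],[0.005,0,0]],[1,[3,0,0],[0,0,0]],[1,[3,0,0],[0,0,0]],[1,[2.8,0,0],[0,0,0]],[1,[2.0,0,0],[0,0,0]],[1,[0.3,0,0],[0,0,0]],[1,[0,0,0],[0,0,0]]]'
python3 - <<'E'
from h import *
plan([]);print(w2s(telemetry.sense()["position"]))
E
```

```text
time: 35.02
position: [0.5707, -0.1804, 0.0221]
ee_rot: [-0.526, 0.472, 0.529, 0.47]
ft_force: [0.4, 0.3, -0.3]
grip_width: 0.0188
t 35.02 pos [ 0.5707 -0.1804  0.0221] phi 1.6829 w 0.0188 down [-0.005  0.001 -1.   ] j [-0.41  0.57 -0.18  0.82 -0.   -0.52] F [ 0.4  0.3 -0.3]
[-0.03654933 -0.06452025]
```

```bash
python3 -m inch '[[1,[0.1,0,0],[0,0,0]],[0.6,[0,0,0],[0,0,0]],[0.6,[0,0,0],[0,0,0]],[0.6,[0,0,0],[0,0,0]],[0.6,[-3,0,0],[0,0,0]],[0.5,[-5,0,0],[0,0,0]],[0.5,[-6,0,0],[0,0,0]],[0.45,[-5,0,0],[0,0,0]],[0.45,[0,0,0],[0,0,0]]]'
python3 - <<'E'
from h import *
v=cap("wrist"); save(v,"w15")
for b in bones(v,.006): print(b,w2s(b[2]))
v=cap("scene"); save(v,"s15",None,1.4)
v=cap("top"); save(v,"t15",None,1.4)
p=s2w(.083,.0008); plan([(p[0],p[1],.21,A)])
E
```

```text
time: 36.15
position: [0.5757, -0.1824, 0.2178]
ee_rot: [0.531, -0.47, -0.524, -0.472]
ft_force: [0.6, -0.5, -1.3]
grip_width: 0.047
(array([283.,  34.]), np.int32(111), array([ 0.4307, -0.1932]), array([ 9.7, 10.7]), 0.114) [-0.17711662 -0.06068635]
(array([279., 172.]), np.int32(2546), array([ 0.5692, -0.1806]), array([ 44.9, 107.7]), 0.115) [-0.0380983  -0.06454858]
(array([338., 173.]), np.int32(2642), array([ 0.5631, -0.1176]), array([ 45.1, 108.1]), 0.121) [-0.03670748 -0.00126924]
(array([397., 174.]), np.int32(2771), array([ 0.5566, -0.0532]), array([ 45.6, 108.7]), 0.113) [-0.03554834  0.06344758]
t 36.3 pos [ 0.5722 -0.181   0.2114] phi 1.6841 w 0.0466 down [-0.003  0.    -1.   ] j [-0.41  0.44  0.12  1.26 -0.   -0.52] F [ 0.5  0.2 -0.7]
 turn [ 1.5656 -0.0016 -0.0025] shift after turn cm [ 0.14  6.61 11.82]  shift before [  0.11 -11.78   6.67]
```

View pics/w15.png

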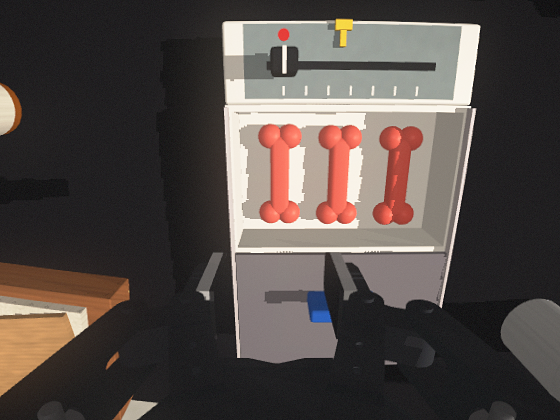

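View pics/s15.png

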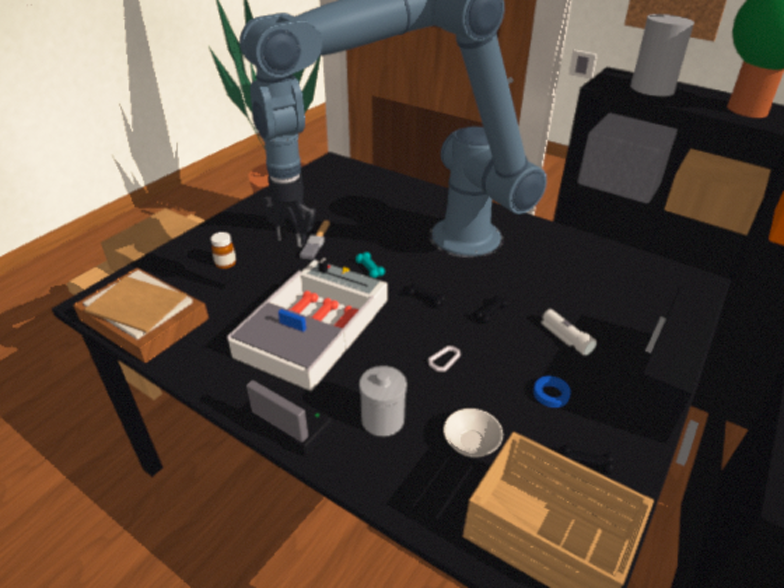

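View pics/t15.png

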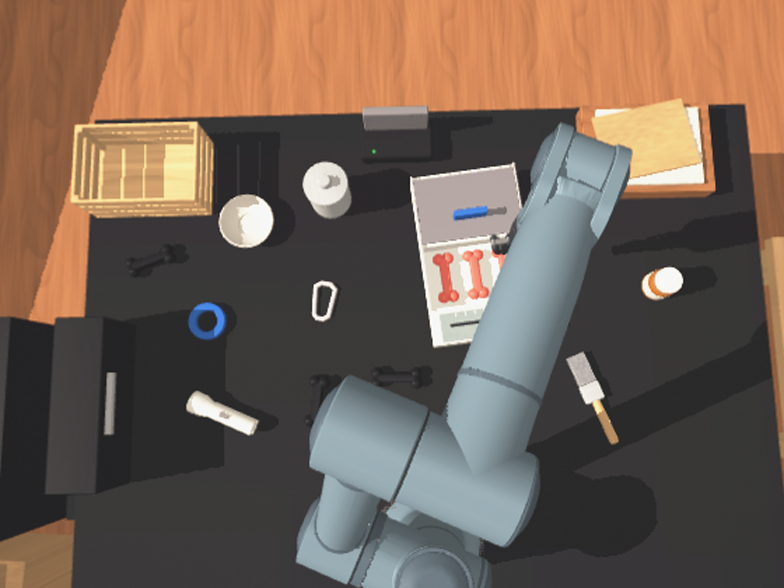

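```bash
python3 -m inch '[[0.3,[0,-3.93,2.22],[0,0,0]],[0.3,[0,-3.93,2.22],[0,0,0]],[0.3,[0,-3.93,2.22],[0,0,0]],[0.3,[0,0,0],[0.174,0,0]],[0.3,[0,0,0],[0.174,0,0]],[0.3,[0,0,0],[0.174,0,0]],[0.3,[0,0,0],[0.174,0,0]],[0.3,[0,0,0],[0.174,0,0]],[0.3,[0,0,0],[0.174,0,0]],[0.3,[0,0,0],[0.174,0,0]],[0.3,[0,0,0],[0.174,0,0]],[0.3,[0,0,0],[0.174,0,0]]]'
python3 - <<'E'
from h import *
p=s2w(.0828,.0008); plan([(p[0],p[1],.074,A)])
E
```

```text
time: 37.8
position: [0.681, -0.1013, 0.2093]
ee_rot: [-0.039, 0.708, 0.04, 0.704]
ft_force: [0.5, 0.5, -0.9]
grip_width: 0.0598
t 37.8 pos [ 0.681  -0.1013  0.2093] phi 0.1124 w 0.0598 down [-0.006  0.001 -1.   ] j [-0.24  0.64  0.45  1.39 -0.    1.22] F [ 0.5  0.5 -0.9]
 turn [-0.0061 -0.006  -0.0016] shift after turn cm [ 1.353e+01 -1.000e-02  5.000e-02]  shift before [13.53 -0.03  0.14]
```

```bash
python3 -m inch '[[0.3,[4,0,0.05],[-0.006,-0.006,0]],[0.3,[4,0,0],[0,0,0]],[0.3,[3.5,0,0],[0,0,0]],[0.3,[2,0,0],[0,0,0]],[0.3,[0,0,0],[0,0,0]],[1,[0,0,0],[0,0,0]],[1,[0,0,0],[0,0,0]],[1,[0,0,0],[0,0,0]],[1,[0,0,0],[0,0,0]],[1,[0,0,0],[0,0,0]],[1,[0,0,0],[0,0,0]]]' 30
python3 - <<'E'
from h import *
plan([]); print(w2s(telemetry.sense()["position"]))
E
```

```text
time: 39.17
position: [0.6824, -0.102, 0.0785]
ee_rot: [-0.044, 0.704, 0.043, 0.707]
ft_force: [-4.8, -0.4, 5.0]
grip_width: 0.0134
t 39.17 pos [ 0.6824 -0.102   0.0785] phi 0.1234 w 0.0134 down [ 0.004 -0.001 -1.   ] j [-0.24  0.68  0.18  1.07  0.    1.21] F [-4.8 -0.4  5. ]
[0.08358384 0.00014665]
```

Gripped. Slide shut (about 145 mm).

```bash
python3 -m inch '[[1,[-0.1,0,-1.2],[0.005,0.004,0]],[1,[0,0,-1.3],[0,0,0]],[1,[0,0,-1.3],[0,0,0]],[1,[0,0,-1.3],[0,0,0]],[1,[0,0,-1.3],[0,0,0]],[1,[0,0,-1.3],[0,0,0]],[1,[0,0,-1.3],[0,0,0]],[1,[0,0,-1.3],[0,0,0]],[1,[0,0,-1.3],[0,0,0]],[1,[0,0,-1.2],[0,0,0]],[1,[0,0,-1.0],[0,0,0]],[1,[0,0,0],[0,0,0]]]'
python3 - <<'E'
from h import *
plan([]); print(w2s(telemetry.sense()["position"]))
E
```

```text
time: 40.67
position: [0.5449, -0.1183, 0.0785]
ee_rot: [-0.042, 0.706, 0.042, 0.706]
ft_force: [-3.0, -0.4, 4.6]
grip_width: 0.0134
t 40.67 pos [ 0.5449 -0.1183  0.0785] phi 0.1187 w 0.0134 down [-0.001 -0.001 -1.   ] j [-0.33  0.43 -0.24  0.89 -0.    1.12] F [-3.  -0.4  4.6]
[-0.05487311  0.0001721 ]
```

```bash
python3 -m inch '[[1,[0,0,-0.3],[0,0,0]],[1,[0,0,-0.3],[0,0,0]],[1,[0,0,-0.3],[0,0,0]],[1,[0,0,0],[0,0,0]]]'
python3 -m inch '[[1,[0,0,-0.3],[0,0,0]],[1,[0,0,-0.2],[0,0,0]],[1,[0,0,0],[0,0,0]]]'
python3 - <<'E'
from h import *
plan([]); print(w2s(telemetry.sense()["position"]))
E
```

```text
time: 41.18
position: [0.5383, -0.1191, 0.0785]
ee_rot: [-0.042, 0.705, 0.042, 0.707]
ft_force: [4.6, -0.0, 3.4]
grip_width: 0.0135
time: 41.55
position: [0.5383, -0.1191, 0.0786]
ee_rot: [-0.042, 0.702, 0.043, 0.71]
ft_force: [18.1, 3.1, -8.6]
grip_width: 0.0133
t 41.55 pos [ 0.5383 -0.1191  0.0786] phi 0.1205 w 0.0133 down [ 0.012  0.002 -1.   ] j [-0.34  0.41 -0.28  0.87  0.01  1.11] F [18.1  3.1 -8.6]
[-0.06152276  0.00014052]
```

```bash
python3 -m inch '[[1,[0,0,0.5],[0,0,0]],[1,[0,0,0.1],[0,0,0]],[0.3,[0,0,0],[0,0,0]],[0.3,[0,0,0],[0,0,0]],[0.3,[0,0,0],[0,0,0]],[0.3,[-4,0,0],[0,0,0]],[0.3,[-5,0,0],[0,0,0]],[0.3,[-3,0,0],[0,0,0]],[0.3,[0,0,0],[0,0,0]]]'
python3 - <<'E'
from h import *
v=cap("scene"); save(v,"s16",(150,150,350,300),4)
p=s2w(-.1435,-.061); plan([(p[0],p[1],.19,A+np.pi/2)])
E
```

```text
time: 42.68
position: [0.5397, -0.1196, 0.2007]
ee_rot: [-0.043, 0.704, 0.041, 0.708]
ft_force: [0.2, -0.4, 0.0]
grip_width: 0.06
t 42.73 pos [ 0.5386 -0.1192  0.1987] phi 0.1191 w 0.06 down [ 0.002 -0.001 -1.   ] j [-0.33  0.34 -0.06  1.17  0.    1.12] F [-0.2  0.9 -1.2]
 turn [-1.5702e+00  9.0000e-04  2.5000e-03] shift after turn cm [ 0.87  8.23 -6.1 ]  shift before [ 0.86 -6.1  -8.23]
```

View pics/s16.png

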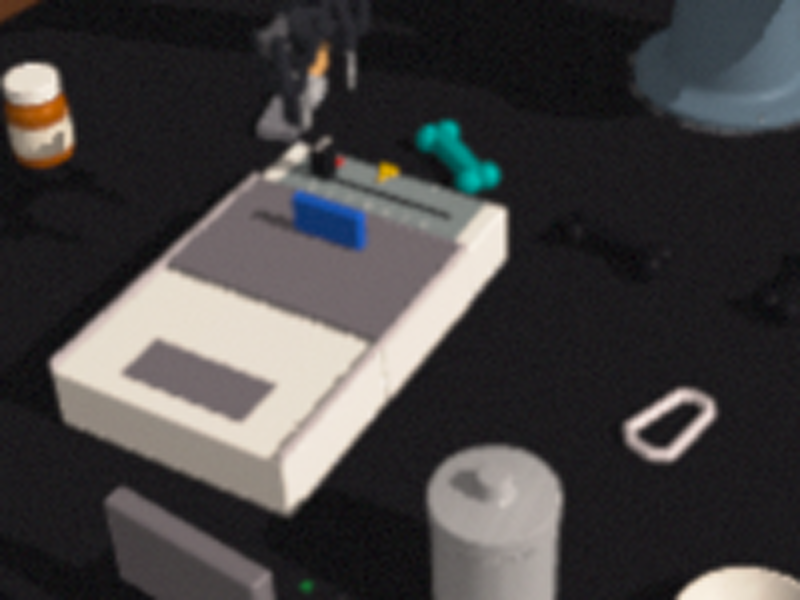

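Cover shut. Now the timer.

```bash
python3 -m inch '[[0.3,[0,-3.05,-4.1],[0,0,0]],[0.3,[0,-3.05,-4.1],[0,0,0]],[0.3,[0,0,0],[-0.1745,0,0]],[0.3,[0,0,0],[-0.1745,0,0]],[0.3,[0,0,0],[-0.1745,0,0]],[0.3,[0,0,0],[-0.1745,0,0]],[0.3,[0,0,0],[-0.1745,0,0]],[0.3,[0,0,0],[-0.1745,0,0]],[0.3,[0,0,0],[-0.1745,0,0]],[0.3,[0,0,0],[-0.1745,0,0]],[0.3,[0,0,0],[-0.1745,0,0]]]'
python3 - <<'E'
from h import *
np.set_printoptions(suppress=True,precision=4)
v=cap("wrist"); save(v,"w17")
b=np.zeros(v["d"].shape,bool); b[100:245,180:480]=1
px,P=cloud(v,b); S=np.c_[[w2s(q) for q in P],P[:,2]]
g=S[(S[:,2]>.09)&(S[:,2]<.105)&(abs(S[:,0]+.145)<.02)]; print("grip",g.min(0),g.max(0),np.median(g,0))
hsv=cv2.cvtColor(v["p"],cv2.COLOR_RGB2HSV); h,s,va=cv2.split(hsv)
y,x=np.nonzero(b&(h>20)&(h<35)&(s>120)); Q=np.array([w2s(q) for q in onplane(v,np.c_[x,y],.065)]); print("mark",Q.min(0),Q.max(0)); t=Q[Q[:,0]>-.170]; print(t.min(0),t.max(0),t.mean(0))
p=s2w(-.1435,-.061); plan([(p[0],p[1],.072,A+np.pi/2)])
E
```

```text
time: 44.1
position: [0.4625, -0.1886, 0.1959]
ee_rot: [-0.529, 0.468, 0.531, 0.468]
ft_force: [0.5, -0.1, 0.3]
grip_width: 0.06
grip [-0.1545 -0.072   0.0901] [-0.1337 -0.05    0.0995] [-0.1456 -0.0613  0.0965]
mark [-0.18   -0.0173] [-0.1595 -0.0038]
[-0.1694 -0.0133] [-0.1595 -0.0084] [-0.1647 -0.0109]
t 44.15 pos [ 0.4626 -0.1885  0.1959] phi 1.6989 w 0.0598 down [-0.003  0.002 -1.   ] j [-0.51  0.24 -0.2   1.13  0.   -0.64] F [-0.5 -0.   1. ]
 turn [ 0.0096  0.0022 -0.0028] shift after turn cm [12.39 -0.14 -0.12]  shift before [12.39 -0.18 -0.15]
```

View pics/w17.png

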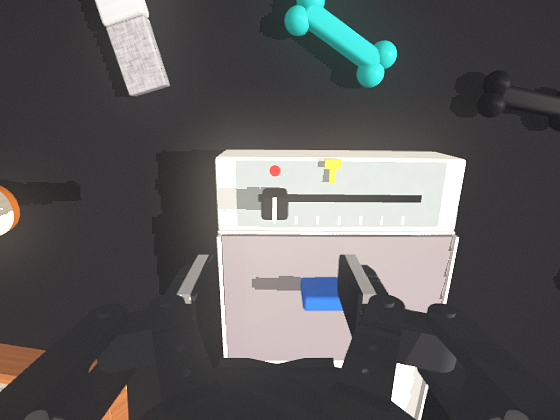

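```bash
python3 -m inch '[[0.3,[4,-0.15,-0.12],[0.0096,0.002,0]],[0.3,[4,0,0],[0,0,0]],[0.3,[3,0,0],[0,0,0]],[0.3,[1.5,0,0],[0,0,0]],[0.3,[0,0,0],[0,0,0]],[1,[0,0,0],[0,0,0]],[1,[0,0,0],[0,0,0]],[1,[0,0,0],[0,0,0]],[1,[0,0,0],[0,0,0]],[1,[0,0,0],[0,0,0]]]' 25
python3 - <<'E'
from h import *
plan([]); print(w2s(telemetry.sense()["position"]))
E
```

```text
time: 45.4
position: [0.4666, -0.1897, 0.0745]
ee_rot: [0.528, -0.471, -0.526, -0.472]
ft_force: [-0.7, 3.4, 5.7]
grip_width: 0.0215
t 45.4 pos [ 0.4666 -0.1897  0.0745] phi 1.6809 w 0.0215 down [ 0.003 -0.001 -1.   ] j [-0.51  0.34 -0.4   0.83  0.   -0.62] F [-0.7  3.4  5.7]
[-0.1410489  -0.06140622]
```

```bash
python3 -m inch '[[1,[0,0,0.5],[-0.008,0,0]],[1,[0,0,0.7],[0,0,0]],[1,[0,0,0.8],[0,0,0]],[1,[0,0,0.8],[0,0,0]],[1,[0,0,0.8],[0,0,0]],[1,[0,0,0.8],[0,0,0]],[1,[0,0,0.4],[0,0,0]],[1,[0,0,0.24],[0,0,0]],[1,[0,0,0],[0,0,0]],[1,[0,0,0],[0,0,0]]]'
python3 - <<'E'
from h import *
plan([]); print(w2s(telemetry.sense()["position"]))
E
```

```text
time: 46.65
position: [0.4609, -0.141, 0.0744]
ee_rot: [0.53, -0.47, -0.527, -0.47]
ft_force: [-1.2, 0.0, 8.5]
grip_width: 0.0216
t 46.65 pos [ 0.4609 -0.141   0.0744] phi 1.6879 w 0.0216 down [ 0.003 -0.004 -1.   ] j [-0.43  0.3  -0.46  0.81 -0.   -0.54] F [-1.2  0.   8.5]
[-0.14099836 -0.01237265]
```

```bash
python3 -m inch '[[1,[0,0,0.15],[0,0,0]],[1,[0,0,0],[0,0,0]],[1,[0,0,0],[0,0,0]]]'
python3 - <<'E'
from h import *
plan([]); print(w2s(telemetry.sense()["position"]))
E
```

```text
time: 47.02
position: [0.4607, -0.1397, 0.0744]
ee_rot: [0.53, -0.47, -0.526, -0.47]
ft_force: [-1.1, -0.7, 8.7]
grip_width: 0.0215
t 47.02 pos [ 0.4607 -0.1397  0.0744] phi 1.6877 w 0.0215 down [ 0.003 -0.004 -1.   ] j [-0.42  0.3  -0.46  0.8  -0.   -0.54] F [-1.1 -0.7  8.7]
[-0.14101132 -0.0111351 ]
```

Release, rise and check.

```bash
python3 -m inch '[[0.3,[0,0,0],[0,0,0]],[0.3,[0,0,0],[0,0,0]],[0.3,[0,0,0],[0,0,0]],[0.3,[-4,0,0],[0,0,0]],[0.3,[-5,0,0],[0,0,0]],[0.3,[-4,0,0],[0,0,0]],[0.3,[0,0,0],[0,0,0]],[0.3,[0,0,0],[0,0,0]]]'
python3 - <<'E'
from h import *
np.set_printoptions(suppress=True,precision=4)
v=cap("wrist"); save(v,"w18",(150,100,430,310),2.8)
b=np.zeros(v["d"].shape,bool); b[100:245,150:450]=1
px,P=cloud(v,b); S=np.c_[[w2s(q) for q in P],P[:,2]]
g=S[(S[:,2]>.09)&(S[:,2]<.105)&(abs(S[:,0]+.145)<.02)]; print("grip",g.min(0),g.max(0),g.mean(0))
hsv=cv2.cvtColor(v["p"],cv2.COLOR_RGB2HSV); h,s,va=cv2.split(hsv)
y,x=np.nonzero(b&(h>20)&(h<35)&(s>120)); Q=np.array([w2s(q) for q in onplane(v,np.c_[x,y],.065)]); print("mark",Q.min(0),Q.max(0)); t=Q[Q[:,0]>-.170]; print(t.min(0),t.max(0),t.mean(0))
plan([])
v=cap("scene"); save(v,"s18",None,1.4)
E
```

```text
time: 48.02
position: [0.4591, -0.1385, 0.2021]
ee_rot: [0.529, -0.47, -0.528, -0.469]
ft_force: [-0.2, -0.2, -0.3]
grip_width: 0.0598
grip [-0.1545 -0.0217  0.0902] [-0.1337  0.      0.0998] [-0.1453 -0.0108  0.0963]
mark [-0.1802 -0.0171] [-0.1596 -0.0047]
[-0.1695 -0.0127] [-0.1596 -0.0091] [-0.1646 -0.0109]
t 48.08 pos [ 0.4586 -0.1383  0.2015] phi 1.688 w 0.0598 down [-0.002 -0.001 -1.   ] j [-0.42  0.2  -0.24  1.13 -0.   -0.54] F [ 0.1 -0.1  0.3]
```

View pics/w18.png

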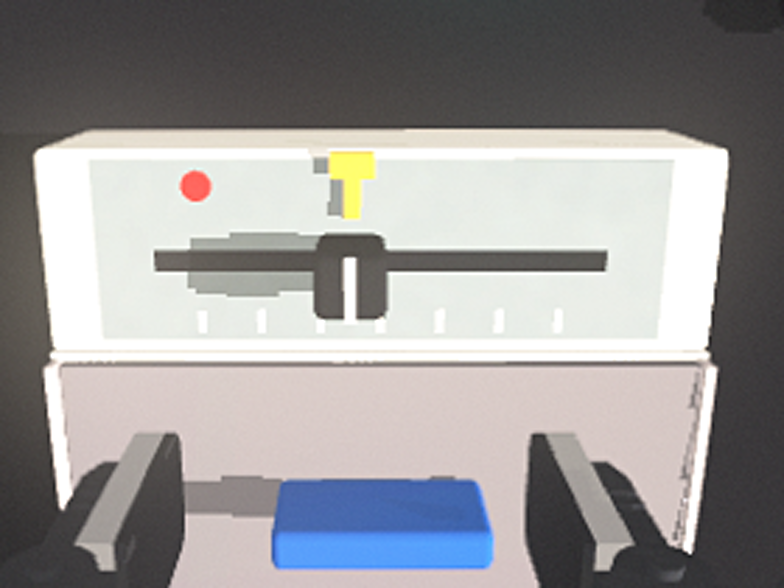

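View pics/s18.png

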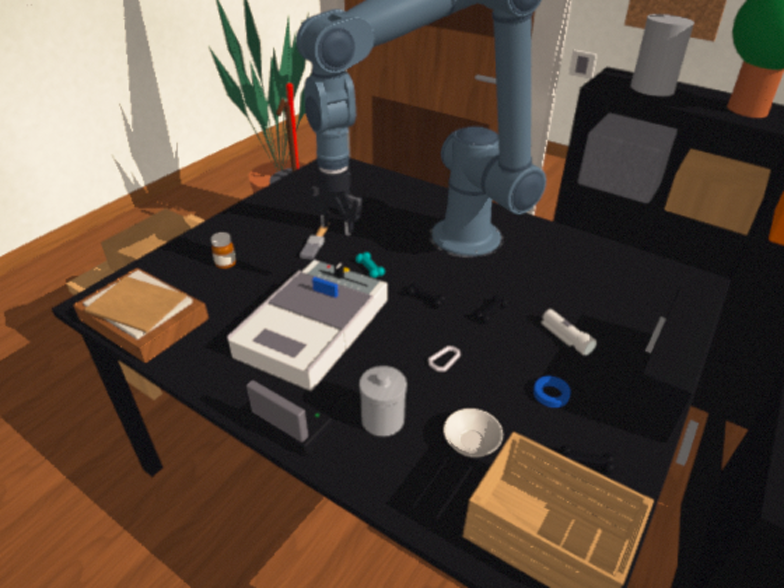

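The grip's white line is level with the pointer (-10.8 mm against -10.9 mm). The cover is shut, no coral bone is left outside, and the robot is clear of everything.

```bash
python3 -c "
from rig import finish_job
print(finish_job())"
```

```text
the job is handed in; nothing more can be done
None
```

The job is done and handed in after about 48 s of robot time. I did the steps in the order asked: timer to its off end, cover fully open, bones in, cover shut, timer set.

- **Timer off:** the grip reached its end stop beside the red dot. It stayed there until the cover was shut.
- **Bones:** three coral bones were in the scene. All three lie flat side by side in the tub, about 65 mm apart. I saw no fourth coral bone in any view, and I left the black and turquoise ones alone.
- **Cover:** it started about 18 mm open. I slid it to the rear stop, then 145 mm forward to the front stop, and pressure at each end confirmed it.
- **Timer set:** the last picture puts the grip at -10.8 mm and the pointer at -10.9 mm along the sanitizer's y.
- **End state:** the gripper is open and well clear, and the other things look where they were. No check failed or disagreed, and I saw no bone knocked aside or grip slackening.

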